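# Sort the bought rings into the hold tray and pin its cover on

### The arm

A 6-joint arm with a two-finger parallel gripper is mounted at the origin on the work surface. World frame = base frame: x ahead of the robot, y to its left, z up, the work surface at z = 0. Lengths are in mm, angles in rad, forces in N, time in s.
With the tool pointing down it reaches from about 375 to 975 mm from the base axis. Payload 3.8 kg.
Tool frame: the origin (TCP) lies midway between the tips of the shut fingers; the grasp point (between the pads) lies 19 mm behind it (pinch_z is the distance from the TCP to the grasp point, in mm); z points along the fingers, y is the line along which they close (so a half turn about z gives the same grasp; the last joint's range is limited). The gripper opens to 85 mm and grips with 20 to 120 N. Pads are 22 mm wide; open, the fingers measure 114 mm over their backs; the gripper's body (76 mm by 85 mm) begins 54 mm behind the grasp point. The pads swing forward as they close: fully open they stand 13 mm farther back than shut.
Start: joints at [-1.262, 0.264, 1.604, -0, 1.274, -0.037], TCP at [228.785, -635.04, 231.28] pointing down, gripper open.
Joint ranges: [-2.63, 2.63], [-0.94, 2.18], [0.31, 2.57], [-1.31, 4.45], [0, 2.66], [-2.55, 2.55]. Speed limits (rad/s): [2.57, 2.57, 3.14, 3.14, 3.14, 3.14].

### API

Orientations are given as a unit quaternion [w, x, y, z].
In Python, from station import read_state, capture, camera_params, hand_in, cut_out, pinch_z gives the robot as it stands.
- The arm moves only by the tool jog_arm, never from a script. Its argument "deltas" is a list of rows, each an object of numbers: "fingers": the opening, from 0 (shut) to 1 (fully open); "tx", "ty", "tz": the shift along the tool's x, y, z each as a share of 500 mm, from -1 to 1; "twist": the turn about the tool's z as a share of pi rad, from -1 to 1. In form: [{"fingers": .., "tx": .., "ty": .., "tz": .., "twist": ..}, ...]. A call has exactly 5 rows; each row is the pose to reach, as a shift and turn from the pose commanded when the call began, along the tool's axes at that moment, turning the shorter way round; what a row does not reach only later rows make up. A row lasts 1/8 s, in which the tool goes at most 62.5 mm and 10.7 degrees, less where a joint would pass 70% of its speed; a pose out of reach is approached as far as the arm can. A call with a number of a shift or a turn outside -1 to 1 is refused whole. A call with a gripper value outside its range is refused whole. The fingers move at their own pace and stop on an object; "force" is the grip in N (left out, the last holds). Time passes only in rows, so rows that repeat a pose let the fingers close, or fill a call up. It gives the time, the measured TCP pose, the force, the opening and the grip force at its end, in the units of the state.
- read_state(): the state, without advancing time (a new reading comes with each control period).
- capture(name): name is "scene" or "side" or "wrist"; returns (picture, depth): 384x512x3 uint8, red, green, blue; 384x512 float32, mm along the optical axis (not along the pixel's ray), 0 where there is no reading.
- camera_params(name): a dict with "K" (3x3 intrinsics, pixels), "extrinsics" (4x4, takes a point from camera to world coordinates). Camera axes: x right, y up, looking along -z (the intrinsics and any distortion apply to the point x, -y, -z); pixel columns grow to the right and rows downward; lengths in mm; the calibration is good to about 2 mm. A picture is of the moment at which its call begins: read the wrist's pose just before it. camera_params takes no time and is no camera call; for the wrist camera it gives the pose at the moment of the call.
- hand_in(): hands the job in; it is judged then, once.
Trained networks look in the newest picture that a camera, given by its name, has taken for a name from the list of things; names that differ only in an ending like _2 or _b are one class to them, and where a whole thing is asked for, a point or a joint stands for the part that bears it (a point fixed in the world has none). Each returns a list of dicts, best first, with "conf" (0 to 1); they miss things now and then, are a little off and sometimes report something else, mostly with a low value. They report only what shows in the picture. A call takes as long as a camera call. They do not tell look-alikes from the thing itself.
- cut_out(camera, query): "region" (384x512 bool, what is visible of it) and "position" ([row, column] in pixels, amid what is visible of it).
The state is a dict: "time": time; "qpos": joint angles; "joint_velocities": joint speeds; "joint_efforts": joint torques, N m; "tool_pos": TCP position; "tool_rot": TCP orientation; "ft_force": force on the tool from outside, world axes, zero at the start; "torque": the same for the moment, N m; "gripper_width": opening from 0.0 (shut) to 1.0 (fully open); "finger_force": force on a finger pad.
Only numpy, scipy, OpenCV 4.12 (cv2) and the standard library are available. Lean on these libraries where they do the work, as an engineer would, in place of code of your own. Each camera call takes 0.05 s, during which the arm holds its last target. There are 200 camera calls.

### The job

Put away the rings lying loose on the counter in the black two-compartment hold tray: plain bands in the larger compartment, rings with a stone in the smaller one. Then pick, of the three metal covers, the one whose holes match the tray's two pins, and lower it over the pins until it rests flush on the rim. Leave the other two covers lying flat on the counter, and do not disturb the ring stand with its two bands, the dish, the magnifier or the mandrel.

Things in the scene. Friction and masses are not known exactly. Their poses are not given: they have to be found in the camera images.
- tray: Black lacquered hold tray fixed to the counter: 140 (x) x 90 (y) x 36 mm high, open on top, any yaw. Origin: centre of its underside; z up. Floor 4 mm thick, side walls 5 mm, solid end blocks 20 mm long. A divider 4 mm thick across it at x = +10 mm parts two compartments. Two steel pins 8 mm thick, tips tapered, stand on the end blocks at x = +-60, y = 0, from the rim (z = 36) to z = 50 mm.
- tray_large (a point): Middle of the floor of the tray's larger compartment: 58 mm (tray x -50 to +8) by 80 mm (tray y -40 to +40), 32 mm deep; for plain bands. Axes as the tray's.
- tray_small (a point): Middle of the floor of the tray's smaller compartment: 38 mm (tray x +12 to +50) by 80 mm (tray y -40 to +40), 32 mm deep; for rings with a stone. Axes as the tray's.
- cover_a: Loose aluminium cover, one of three look-alikes: plate 140 (x) x 90 (y) x 5 mm, 0.13 to 0.25 kg, two 10 mm square holes through it at x = +-60, y = 0 (120 mm apart). Wooden grip bar on the middle of its top, 40 mm along x, 14 mm along y, z = 5 to 29 mm. Fits the tray's pins, either way round; seated, its origin is 36 mm above the tray's. Starts flat, bar up. Origin: centre of underside.
- cover_b: Loose aluminium cover, one of three look-alikes: plate 140 (x) x 90 (y) x 5 mm, 0.13 to 0.25 kg, two 10 mm square holes through it at x = +-52, y = 0 (104 mm apart). Wooden grip bar on the middle of its top, 40 mm along x, 14 mm along y, z = 5 to 29 mm. It does not fit the tray's pins. Starts flat, bar up. Origin: centre of underside.
- cover_c: Loose aluminium cover, one of three look-alikes: plate 140 (x) x 90 (y) x 5 mm, 0.13 to 0.25 kg, two 10 mm square holes through it at x = +-44, y = 0 (88 mm apart). Wooden grip bar on the middle of its top, 40 mm along x, 14 mm along y, z = 5 to 29 mm. It does not fit the tray's pins. Starts flat, bar up. Origin: centre of underside.
- band1: Plain wedding band lying flat on the counter (may be absent): outer diameter 24 mm, bore 19 mm, 8 mm high, 12 g. Origin: centre of its underside, z along its bore.
- band2: Plain wedding band lying flat on the counter (may be absent): outer diameter 24 mm, bore 19 mm, 8 mm high, 12 g. Origin: centre of its underside, z along its bore.
- band3: Plain wedding band lying flat on the counter (may be absent): outer diameter 24 mm, bore 19 mm, 8 mm high, 12 g. Origin: centre of its underside, z along its bore.
- band4: Plain wedding band lying flat on the counter (may be absent): outer diameter 24 mm, bore 19 mm, 8 mm high, 12 g. Origin: centre of its underside, z along its bore.
- band5: Plain wedding band lying flat on the counter (may be absent): outer diameter 24 mm, bore 19 mm, 8 mm high, 12 g. Origin: centre of its underside, z along its bore.
- band6: Plain wedding band lying flat on the counter (may be absent): outer diameter 24 mm, bore 19 mm, 8 mm high, 12 g. Origin: centre of its underside, z along its bore.
- stone1: Cocktail ring lying flat on the counter (may be absent): a band of outer diameter 24 mm, bore 19 mm, 8 mm high, with an oblong stone 18 mm broad that sticks out along its +x to 22 mm from the centre; 15 g. Best gripped across the band along its y. Origin: centre of the band's underside, z along its bore.
- stone2: Cocktail ring lying flat on the counter (may be absent): a band of outer diameter 24 mm, bore 19 mm, 8 mm high, with an oblong stone 18 mm broad that sticks out along its +x to 22 mm from the centre; 15 g. Best gripped across the band along its y. Origin: centre of the band's underside, z along its bore.
- stone3: Cocktail ring lying flat on the counter (may be absent): a band of outer diameter 24 mm, bore 19 mm, 8 mm high, with an oblong stone 18 mm broad that sticks out along its +x to 22 mm from the centre; 15 g. Best gripped across the band along its y. Origin: centre of the band's underside, z along its bore.
- ring_stand: Bystander: black lacquered ring stand with six slots, 60 x 130 mm, two bands seated in it (part of it) reaching 37 mm high. Origin: centre of the underside.
- dish: Bystander: white porcelain ring dish, 90 mm across, 22 mm high. Origin: centre of the underside.
- magnifier: Bystander: brass hand magnifier lying flat, lens frame 72 mm across, 8 mm thick, handle 90 mm long along its -x. Origin: under the lens centre.
- mandrel: Bystander: steel ring-sizing mandrel lying flat along its x, 290 mm long with a wooden handle, 25 mm thick. Origin: halfway along it, on the counter.
There are look-alikes about, which are no part of the job. Leave any pink or purple look-alike of the cover_a alone.

How it is judged:
By the outcome, as a careful person would: the job done as asked, in the order asked, and still so for the second after the job is handed in, with the robot touching nothing.
Of band1, band2, band3, band4, band5, band6 only 5 to 6 are there at a start; the rules pass over those that are not, and their reading is None.
Of stone1, stone2, stone3 only 2 to 3 are there at a start; the rules pass over those that are not, and their reading is None.
At some moment in a run one of cover_a, band1, band2, band3, band4, band5, band6, stone1, stone2, stone3 may be knocked a few centimetres aside while the robot is not near it.
It also fails if it takes over 210 s, if anything falls off the work surface, if the arm or the gripper's body presses on something with over 40 N, if the wrist force passes 120 N, or if a joint passes its speed limit or range.

## Working session

There is one attempt and no reset: what is moved stays moved. The work goes in short steps, Python scripts to look and compute and a tool call to move; the robot and the scene stay as the last step left them, time stands still between calls to the robot, and variables do not carry over. Pictures are saved under pics/ and viewed, at most 14 in all, crops included, and the job is handed in when it is done.

Besides the shell and the picture viewer there is one more tool, called by a JSON object that holds its "api" and its "payload". jog_arm: Moves the arm, as the interface text tells. Its arguments: {"type":"object","properties":{"deltas":{"type":"array","items":{"type":"object","properties":{"fingers":{"type":"number"},"tx":{"type":"number","minimum":-1,"maximum":1},"ty":{"type":"number","minimum":-1,"maximum":1},"tz":{"type":"number","minimum":-1,"maximum":1},"twist":{"type":"number","minimum":-1,"maximum":1}}}},"force":{"type":"number"}},"required":["deltas"]}

```bash
mkdir -p pics; ls
python3 - <<'E'
from station import *
import cv2,numpy as np
print(read_state()); print(pinch_z if not callable(pinch_z) else pinch_z())
a=[]
for n in ("scene","side"):
    p,d=capture(n); c=camera_params(n); print(n,np.round(c["K"],1).tolist(),np.round(c["extrinsics"],3).tolist(), [k for k in c])
    np.savez(f"{n}.npz",p=p,d=d)
    cv2.imwrite(f"pics/{n}0.png",cv2.resize(p[:,:,::-1],(800,600),interpolation=cv2.INTER_CUBIC))
E
```

```text
pics
{'time': 0.0, 'qpos': array([-1.26189843e+00,  2.64759143e-01,  1.60536512e+00,  4.84023239e-06,
        1.27371077e+00, -3.68958278e-02]), 'joint_velocities': array([-0.00092931, -0.00027774,  0.00053284,  0.00070944, -0.00085743,
       -0.00068509]), 'joint_efforts': array([ 2.23402429e-03, -5.15103328e+01, -3.67314863e+01,  2.11807774e-04,
        1.30324109e-02,  7.81906124e-06]), 'tool_pos': array([ 228.56718369, -634.34759752,  229.96279139]), 'tool_rot': array([-1.11115310e-03,  9.85090037e-01,  1.72035932e-01, -1.49721761e-04]), 'ft_force': array([-0.33695159, -0.30288309, -0.2006414 ]), 'torque': array([0.00254125, 0.01361408, 0.01072064]), 'finger_force': 0.0, 'gripper_width': 0.9966165053820908}
18.700000000000003
scene [[386.4, 0.0, 253.2], [0.0, 386.4, 192.1], [0.0, 0.0, 1.0]] [[-0.646, -0.463, 0.607, 1254.327], [0.763, -0.375, 0.526, 565.773], [-0.015, 0.803, 0.596, 752.206], [0.0, 0.0, 0.0, 1.0]] ['K', 'extrinsics']
side [[368.7, 0.0, 254.5], [0.0, 368.7, 189.6], [0.0, 0.0, 1.0]] [[-0.906, 0.27, -0.326, 213.72], [-0.423, -0.548, 0.721, 673.979], [0.016, 0.792, 0.611, 657.194], [0.0, 0.0, 0.0, 1.0]] ['K', 'extrinsics']
```

View pics/scene0.png

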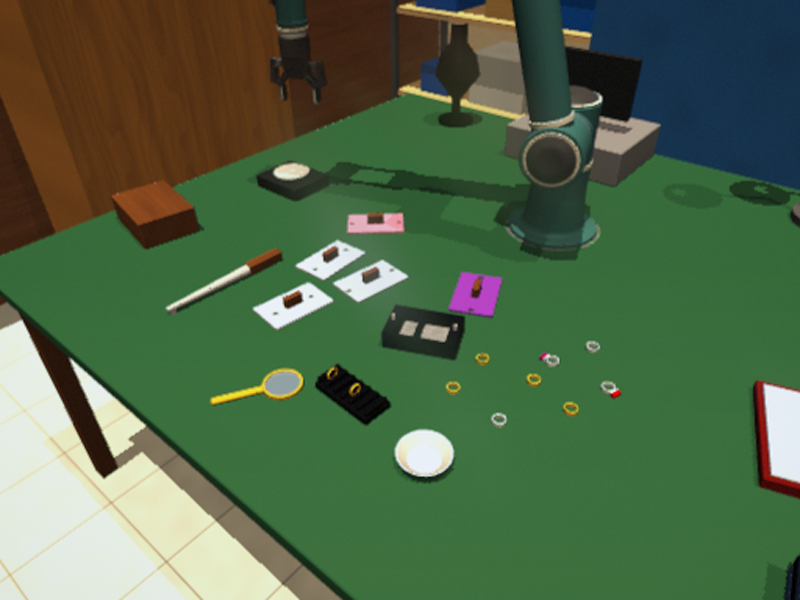

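View pics/side0.png

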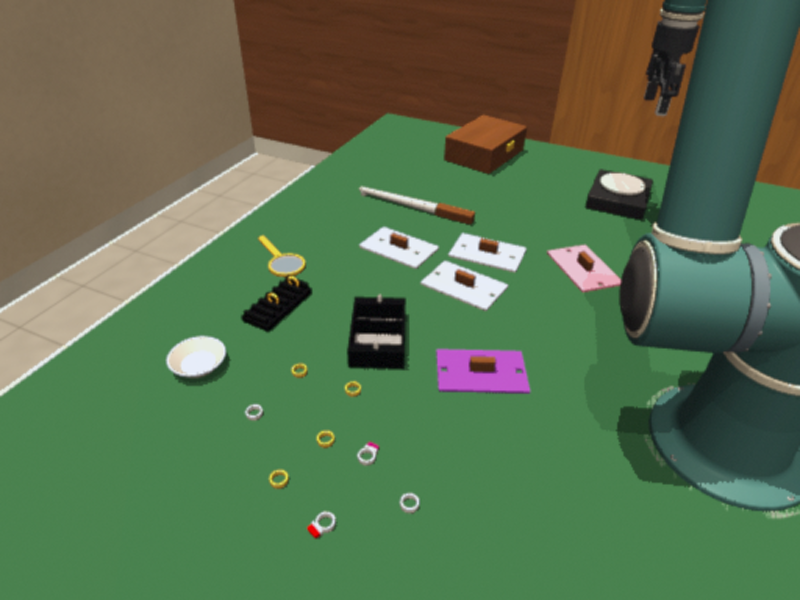

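The scene picture shows 6 plain bands: gold at (482,358), (453,388), (533,380) and (571,408), silver at (499,420) and (593,347). It also shows 2 stone rings at (550,359) and (610,388), the tray at (425,332), three silver covers at (330,258), (370,280) and (292,304), and pink and purple decoys. Next I'll measure them.

```bash
cat > h.py <<'E'
from station import *
import cv2,numpy as np
def cam(n):
    c=camera_params(n); return c["K"],c["extrinsics"]
def ray(KE,uv,z):
    "pixels (col,row) -> world points on plane z"
    K,E=KE; uv=np.atleast_2d(np.asarray(uv,float))
    d=np.c_[(uv[:,0]-K[0,2])/K[0,0],-(uv[:,1]-K[1,2])/K[1,1],-np.ones(len(uv))]@E[:3,:3].T
    o=E[:3,3]; return o+d*((z-o[2])/d[:,2])[:,None]
def cloud(KE,d):
    K,E=KE; v,u=np.mgrid[:d.shape[0],:d.shape[1]]
    P=np.stack([(u-K[0,2])/K[0,0]*d,-(v-K[1,2])/K[1,1]*d,-d],-1)
    P=P@E[:3,:3].T+E[:3,3]; P[d==0]=np.nan; return P
def proj(KE,P):
    K,E=KE; q=(np.atleast_2d(P)-E[:3,3])@E[:3,:3]; q=q/-q[:,2:]
    return np.c_[K[0,0]*q[:,0]+K[0,2],-K[1,1]*q[:,1]+K[1,2]]
E
python3 - <<'E'
from h import *
for n in ("scene","side"):
    p,d=capture(n); KE=cam(n); P=cloud(KE,d); np.savez(f"{n}.npz",p=p,d=d)
    for q,z in (("band1",4),("stone1",4),("tray",36),("cover_a",5)):
        print(n,q)
        for r in cut_out(n,q):
            m=r["region"]; v,u=np.nonzero(m); w=ray(KE,[[u.mean(),v.mean()]],z)[0]
            print("  %.2f px(%.0f,%.0f) n%d xy %.1f %.1f  z90 %.1f  rgb %s"%(r["conf"],u.mean(),v.mean(),m.sum(),w[0],w[1],np.nanpercentile(P[m][:,2],90),p[m].mean(0).astype(int)))
E
```

```text
scene band1
  0.57 px(290,249) n26 xy 626.8 148.8  z90 6.0  rgb [144 125  44]
  0.54 px(319,269) n61 xy 637.1 248.2  z90 5.7  rgb [137 149 129]
  0.46 px(341,243) n61 xy 519.5 245.5  z90 6.1  rgb [136 129  42]
  0.20 px(272,212) n1452 xy 535.1 14.5  z90 33.7  rgb [58 65 55]
scene stone1
  0.55 px(391,250) n50 xy 458.3 360.0  z90 6.1  rgb [164  97  87]
scene tray
  0.74 px(271,212) n1348 xy 566.0 37.8  z90 33.7  rgb [59 64 55]
  0.22 px(237,180) n658 xy 506.5 -150.9  z90 12.2  rgb [195 201 200]
scene cover_a
  0.90 px(305,189) n684 xy 371.5 24.8  z90 5.2  rgb [165  65 171]
  0.80 px(237,180) n701 xy 474.1 -182.5  z90 9.9  rgb [191 198 196]
  0.66 px(211,167) n573 xy 473.5 -310.1  z90 11.3  rgb [193 198 196]
  0.66 px(240,143) n420 xy 278.7 -341.5  z90 14.0  rgb [195 143 149]
  0.58 px(187,196) n771 xy 642.5 -245.6  z90 11.4  rgb [198 201 199]
side band1
  0.55 px(178,307) n29 xy 536.2 327.6  z90 9.0  rgb [165 146  55]
  0.53 px(191,237) n74 xy 622.3 144.3  z90 9.9  rgb [148 142  58]
  0.51 px(261,321) n73 xy 369.6 284.4  z90 10.1  rgb [172 175 171]
side stone1
  0.47 px(236,290) n88 xy 450.0 238.6  z90 10.0  rgb [175 154 161]
side tray
  0.62 px(241,213) n1587 xy 534.1 43.8  z90 38.2  rgb [36 37 35]
side cover_a
  0.95 px(308,238) n1450 xy 360.8 22.0  z90 12.8  rgb [176  82 178]
  0.93 px(297,182) n848 xy 463.3 -185.1  z90 17.7  rgb [207 207 210]
  0.83 px(312,161) n687 xy 459.6 -315.3  z90 17.4  rgb [204 204 207]
  0.59 px(255,158) n712 xy 630.8 -251.4  z90 17.8  rgb [201 202 206]
  0.56 px(374,171) n786 xy 266.5 -347.8  z90 14.5  rgb [206 162 171]
  0.47 px(177,194) n765 xy 749.9 18.9  z90 27.1  rgb [25 23 16]
  0.36 px(241,213) n1627 xy 550.8 11.3  z90 38.3  rgb [36 37 35]
```

```bash
cat >> h.py <<'E'
def pose():
    s=read_state(); w,x,y,z=s["tool_rot"]; 
    from scipy.spatial.transform import Rotation as R
    M=R.from_quat([x,y,z,w]).as_matrix(); return np.array(s["tool_pos"]),M,np.arctan2(M[1,0],M[0,0])
def go(p,yaw=None,frm=None):
    "tx,ty,tz,twist to reach p (TCP, world) with tool x at yaw (mod pi, nearest)"
    q,M,y0=pose() if frm is None else frm
    t=0 if yaw is None else (y0-yaw+np.pi/2)%np.pi-np.pi/2
    d=M.T@(np.asarray(p,float)-q)/500
    return np.round(np.r_[d,t/np.pi],4).tolist()
E
python3 - <<'E'
from h import *
print(pose()); K,E=cam("wrist"); q,M,_=pose(); print(K); print(M.T@(E[:3,3]-q)); print(M.T@E[:3,:3])
print(go([480,-260,420],np.deg2rad(60)))
E
```

```text
(array([ 228.77807672, -635.05777296,  231.30510038]), array([[ 9.40812512e-01,  3.38927450e-01,  2.66765958e-05],
       [ 3.38927451e-01, -9.40812511e-01, -4.88877730e-05],
       [ 8.52826680e-06,  5.50356592e-05, -9.99999998e-01]]), np.float64(0.3457766389797603))
[[286.09768847   0.         254.07875836]
 [  0.         286.09768847 196.510218  ]
 [  0.           0.           1.        ]]
[  82.48357341    0.36447582 -142.59366487]
[[ 1.87453596e-03  9.47009125e-01  3.21201189e-01]
 [ 9.99998242e-01 -1.78921723e-03 -5.60793750e-04]
 [ 4.36219036e-05  3.21201676e-01 -9.47010814e-01]]
[0.7269, -0.5354, -0.3774, -0.2233]
```

{"api": "jog_arm", "payload": {"deltas": [{"tx":0.727,"ty":-0.535,"tz":-0.377,"twist":-0.223},{"tx":0.727,"ty":-0.535,"tz":-0.377,"twist":-0.223},{"tx":0.727,"ty":-0.535,"tz":-0.377,"twist":-0.223},{"tx":0.727,"ty":-0.535,"tz":-0.377,"twist":-0.223},{"tx":0.727,"ty":-0.535,"tz":-0.377,"twist":-0.223}]}}

```text
invalid input
```

{"api": "jog_arm", "payload": {"deltas": [{"fingers":1,"tx":0.727,"ty":-0.535,"tz":-0.377,"twist":-0.223},{"fingers":1,"tx":0.727,"ty":-0.535,"tz":-0.377,"twist":-0.223},{"fingers":1,"tx":0.727,"ty":-0.535,"tz":-0.377,"twist":-0.223},{"fingers":1,"tx":0.727,"ty":-0.535,"tz":-0.377,"twist":-0.223},{"fingers":1,"tx":0.727,"ty":-0.535,"tz":-0.377,"twist":-0.223}]}}

```text
time: 1.23
tool_pos: [390.1, -393.9, 352.8]
tool_rot: [0.0, 0.866, 0.5, 0.0]
ft_force: [1.2, -0.3, -0.4]
gripper_width: 1.003
finger_force: 0.0
```

Run:
```python
from h import *
print(read_state()["time"],pose()); print(go([480,-260,420],np.deg2rad(60)))
```

```text
1.225 (array([ 390.11782734, -393.88134329,  352.78384074]), array([[ 5.00002547e-01,  8.66023651e-01,  6.98969109e-04],
       [ 8.66023928e-01, -5.00002292e-01, -5.14718522e-04],
       [-9.62722570e-05,  8.62684545e-04, -9.99999623e-01]]), np.float64(1.0471946070296683))
[0.3218, 0.0219, -0.1344, -0.0]
```

{"api": "jog_arm", "payload": {"deltas": [{"fingers":1,"tx":0.32,"ty":0.02,"tz":-0.134,"twist":0},{"fingers":1,"tx":0.32,"ty":0.02,"tz":-0.134,"twist":0},{"fingers":1,"tx":0.32,"ty":0.02,"tz":-0.134,"twist":0},{"fingers":1,"tx":0.32,"ty":0.02,"tz":-0.134,"twist":0},{"fingers":1,"tx":0.32,"ty":0.02,"tz":-0.134,"twist":0}]}}

```text
time: 1.85
tool_pos: [477.9, -262.2, 418.5]
tool_rot: [0.0, 0.866, 0.5, -0.0]
ft_force: [-0.7, -0.0, -0.7]
gripper_width: 1.001
finger_force: 0.0
```

Run:
```python
from h import *
print(pose()); 
KE=cam("wrist"); p,d=capture("wrist"); np.savez("w1.npz",p=p,d=d,K=KE[0],E=KE[1]); P=cloud(KE,d)
cv2.imwrite("pics/w1.png",cv2.resize(p[:,:,::-1],(800,600),interpolation=cv2.INTER_CUBIC))
print(np.nanpercentile(P[...,2],[5,25,50]))
print(go([500,200,450]))
```

```text
(array([ 477.86610817, -262.15001865,  418.45606137]), array([[ 5.00220818e-01,  8.65897681e-01, -5.82726665e-04],
       [ 8.65897617e-01, -5.00221076e-01, -4.38443869e-04],
       [-6.71139689e-04, -2.85262880e-04, -9.99999734e-01]]), np.float64(1.0469424237663558))
[-1.55722148 -0.4308506   0.49125865]
[0.823, -0.4247, -0.0641, 0.0]
```

View pics/w1.png

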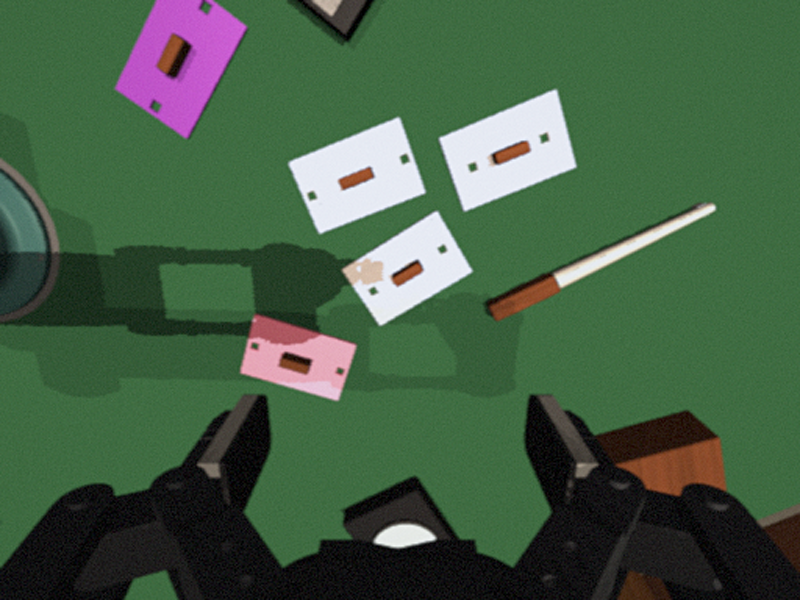

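The wrist picture shows the purple decoy at (178,65), the pink decoy at (297,355) and three silver covers. The hole gap over plate length works out as follows:
- (357,178): about 117 mm, which matches cover_a.
- (508,152): about 87 mm, cover_c.
- (407,272): about 102 mm, cover_b.

I'll confirm this with a crop before I reach for one. Next I move over the rings.

{"api": "jog_arm", "payload": {"deltas": [{"fingers":1,"tx":0.823,"ty":-0.425,"tz":-0.064,"twist":0},{"fingers":1,"tx":0.823,"ty":-0.425,"tz":-0.064,"twist":0},{"fingers":1,"tx":0.823,"ty":-0.425,"tz":-0.064,"twist":0},{"fingers":1,"tx":0.823,"ty":-0.425,"tz":-0.064,"twist":0},{"fingers":1,"tx":0.823,"ty":-0.425,"tz":-0.064,"twist":0}]}}

```text
time: 2.52
tool_pos: [492.6, 49.6, 439.5]
tool_rot: [-0.0, 0.867, 0.498, -0.001]
ft_force: [1.6, 0.2, 0.4]
gripper_width: 0.997
finger_force: 0.0
```

Run:
```python
from h import *
print(pose()); 
print(go([480,200,330]))
# cover measures from w1
f=np.load("w1.npz"); KE=(f["K"],f["E"]); s=.64
for n,h in (("L",[(312,196),(405,159)]),("R",[(473,167),(545,138)]),("B",[(373,291),(442,249)])):
    w=ray(KE,np.array(h)*s,5); print(n,np.linalg.norm(w[0]-w[1]),w.mean(0),np.degrees(np.arctan2(*(w[1]-w[0])[1::-1])))
c=f["p"][60:215,170:380,::-1]; cv2.imwrite("pics/w1c.png",cv2.resize(c,None,fx=3.5,fy=3.5,interpolation=cv2.INTER_CUBIC))
```

```text
(array([492.62105631,  49.58413609, 439.47708129]), array([[ 5.03320233e-01,  8.64099449e-01, -9.40953173e-04],
       [ 8.64099486e-01, -5.03320800e-01, -5.00720825e-04],
       [-9.06273892e-04, -5.61054231e-04, -9.99999432e-01]]), np.float64(1.04335917553626))
[0.2474, -0.1731, 0.2188, 0.0]
L 120.1917457348309 [ 465.80703927 -189.75382764    5.        ] -9.174099070734675
R 88.13806524461194 [ 634.24934702 -253.9116801     5.        ] -8.464400557719637
B 103.64333792111334 [ 460.646971   -318.04697954    5.        ] 2.2344885428194186
```

View pics/w1c.png

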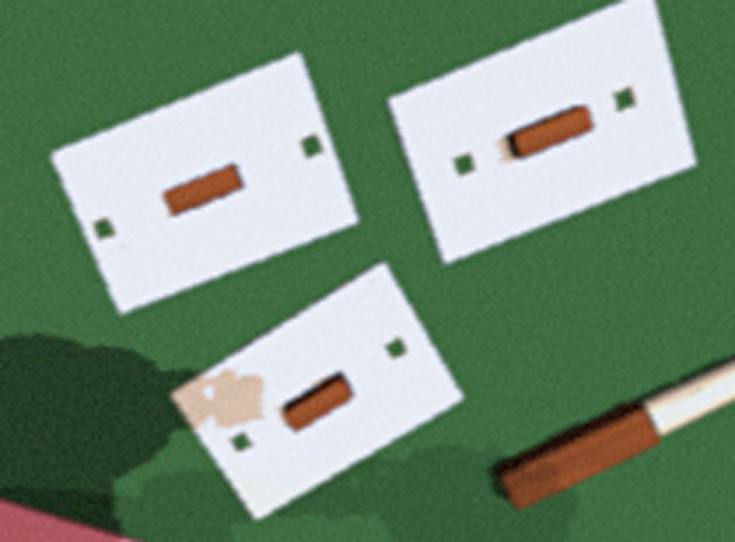

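The crop confirms it: the left plate's holes are 120.2 mm apart, right at its ends, so it is cover_a. The others measure 88.1 and 103.6 mm. Now I go on to look at the rings.

{"api": "jog_arm", "payload": {"deltas": [{"fingers":1,"tx":0.17,"ty":-0.15,"tz":0.18,"twist":0},{"fingers":1,"tx":0.17,"ty":-0.15,"tz":0.18,"twist":0},{"fingers":1,"tx":0.17,"ty":-0.15,"tz":0.18,"twist":0},{"fingers":1,"tx":0.17,"ty":-0.15,"tz":0.18,"twist":0},{"fingers":1,"tx":0.17,"ty":-0.15,"tz":0.18,"twist":0}]}}

```text
time: 3.15
tool_pos: [471.8, 159.1, 351.7]
tool_rot: [0.001, 0.867, 0.499, 0.001]
ft_force: [0.9, -0.8, 0.2]
gripper_width: 0.999
finger_force: 0.0
```

Run:
```python
from h import *
print(pose()[0]); 
KE=cam("wrist"); p,d=capture("wrist"); np.savez("w2.npz",p=p,d=d,K=KE[0],E=KE[1]); P=cloud(KE,d)
cv2.imwrite("pics/w2.png",cv2.resize(p[:,:,::-1],(800,600),interpolation=cv2.INTER_CUBIC))
for q,z in (("band1",8),("stone1",8),("tray",36)):
    print(q)
    for r in cut_out("wrist",q):
            m=r["region"]; v,u=np.nonzero(m); w=ray(KE,[[u.mean(),v.mean()]],z)[0]
            print("  %.2f px(%.0f,%.0f) n%d xy %.1f %.1f  z90 %.1f  rgb %s"%(r["conf"],u.mean(),v.mean(),m.sum(),w[0],w[1],np.nanpercentile(P[m][:,2],90),p[m].mean(0).astype(int)))
# all blobs differing from green
hsv=cv2.cvtColor(p,cv2.COLOR_RGB2HSV); m=(((hsv[...,0]<48)|(hsv[...,0]>90)|(hsv[...,1]<70))).astype(np.uint8); 
n,l,st,c=cv2.connectedComponentsWithStats(m)
for i in range(1,n):
    if 12<st[i,4]<1200:
        w=ray(KE,[c[i]],4)[0]; print(st[i],w[:2].round(1),p[l==i].mean(0).astype(int),np.nanpercentile(P[l==i][:,2],90).round(1))
```

```text
[471.79192639 159.10721031 351.6973024 ]
band1
  0.63 px(162,118) n101 xy 368.4 281.3  z90 8.3  rgb [169 179 177]
  0.47 px(336,111) n60 xy 621.2 146.9  z90 9.0  rgb [205 205 106]
  0.44 px(236,33) n113 xy 538.0 325.2  z90 8.8  rgb [193 195 102]
  0.38 px(284,140) n15 xy 525.0 148.8  z90 8.6  rgb [213 214 112]
stone1
  0.67 px(220,120) n79 xy 450.0 230.7  z90 8.9  rgb [235 152 194]
  0.62 px(176,38) n105 xy 455.9 365.3  z90 8.9  rgb [228 144 151]
tray
[226  24  18  20 184] [536.4 326.9] [172 180  95] 8.6
[168  31  19  27 299] [451.9 359.8] [189 157 155] 8.4
[307  39  18  19 180] [634.  248.3] [169 181 180] 8.5
[242  83  17  17 151] [514.9 244.3] [175 186 101] 8.5
[208 104  20  23 232] [449.2 238.7] [190 165 178] 8.6
[328 104  17  17 157] [621.5 145.8] [170 176  93] 8.6
[153 109  17  16 155] [367.1 284.3] [172 185 182] 8.1
[278 135  17  16 142] [526.2 143.2] [173 182  95] 8.5
[ 81 278  31   8 126] [68.2 88.8] [73 84 68] 1.4
[ 54 283  24  13 105] [ -2.8 109.2] [54 59 50] 1.3
[100 286   9   6  26] [67.5 68. ] [75 89 81] 11.1
```

View pics/w2.png

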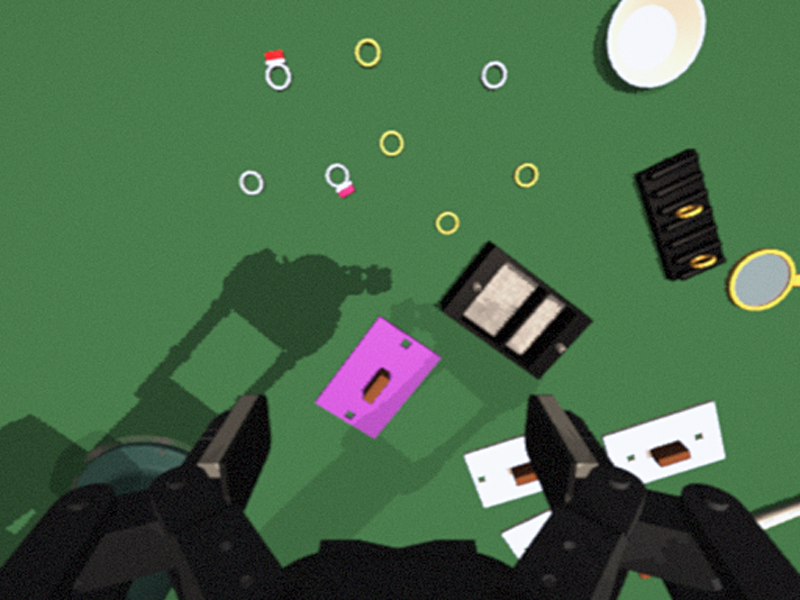

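The wrist picture shows 6 bands and 2 stone rings (red stone at (275,66), pink stone at (342,182)). In the tray at (515,308) the larger compartment is at (497,295), the smaller at (533,322), and the pins are at (477,287) and (560,348). Now I fix the tray pose and write a planner.

```bash
cat >> h.py <<'E'
class Plan:
    "chains calls; each leg is rounded shift/turn from the pose at its start"
    def __init__(s):
        q,M,y=pose(); s.p=q; s.y=y
    def leg(s,name,p,yaw=None,half=False):
        c,n=np.cos(s.y),np.sin(s.y); M=np.array([[c,n,0],[n,-c,0],[0,0,-1]])
        r=np.round(np.array(go(p,yaw,(s.p,M,s.y))),3)
        s.p=s.p+M@r[:3]*500; s.y=s.y-r[3]*np.pi
        print(f"{name:8s} tx {r[0]:.3f} ty {r[1]:.3f} tz {r[2]:.3f} tw {r[3]:.3f}  dist {np.linalg.norm(r[:3])*500:.0f}")
def rings(shot="wrist"):
    KE=cam("wrist"); p,d=capture("wrist"); P=cloud(KE,d)
    hsv=cv2.cvtColor(p,cv2.COLOR_RGB2HSV); m=((hsv[...,0]<48)|(hsv[...,0]>90)|(hsv[...,1]<70)).astype(np.uint8)
    n,l,st,c=cv2.connectedComponentsWithStats(m); out=[]
    for i in range(1,n):
        if 60<st[i,4]<900:
            w=ray(KE,[c[i]],4)[0]; z=np.nanpercentile(P[l==i][:,2],90)
            if 4<z<14 and 340<np.hypot(w[0],w[1])<950: out.append((w[:2].round(1).tolist(),int(st[i,4]),st[i,:2].tolist(),p[l==i].mean(0).astype(int).tolist()))
    return p,out
E
python3 - <<'E'
from h import *
f=np.load("w2.npz"); KE=(f["K"],f["E"]); p=f["p"]
# pins: bright top; refine from crop
a=ray(KE,np.array([[477,287],[560,348]])*.64,48); print(a, np.linalg.norm(a[0]-a[1]),a.mean(0),np.degrees(np.arctan2(*(a[1]-a[0])[1::-1])))
# tray outline at rim
P=cloud(KE,f["d"]); m=(abs(P[...,2]-36)<6)&(np.hypot(P[...,0]-540,P[...,1]-30)<110)
print(m.sum(),cv2.minAreaRect(P[m][:,:2].astype(np.float32)))
c=p[145:250,270:390,::-1]; cv2.imwrite("pics/tray.png",cv2.resize(c,None,fx=5,fy=5,interpolation=cv2.INTER_CUBIC))
E
```

```text
[[521.07177192  76.46748924  48.        ]
 [568.14538772 -30.61062372  48.        ]] 116.96857517442533 [544.60857982  22.92843276  48.        ] -66.2687778063106
1772 ((545.5174560546875, 20.33953094482422), (90.15693664550781, 141.13543701171875), 23.835912704467773)
```

View pics/tray.png

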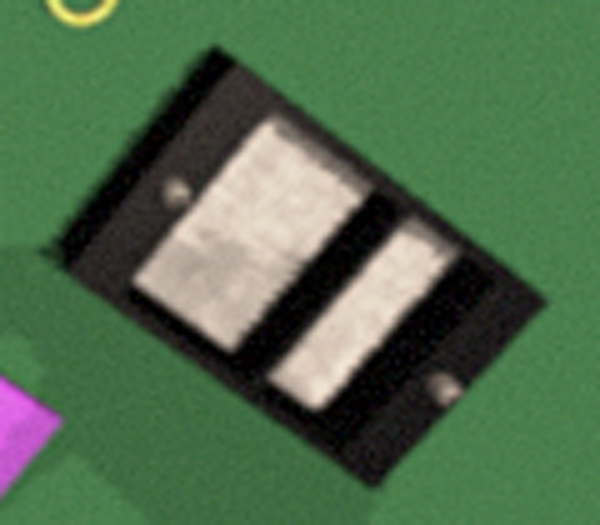

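```bash
cat >> h.py <<'E'
TC=np.array([545.5,20.5]); TY=np.deg2rad(-66.2)
def tray(x,y,z):
    c,s=np.cos(TY),np.sin(TY); return [TC[0]+c*x-s*y,TC[1]+s*x+c*y,z]
LOOK=[480,210,280]; YP=TY+np.pi
E
python3 - <<'E'
from h import *
P=Plan(); P.leg("look",LOOK,YP)
E
```

```text
look     tx 0.096 ty -0.036 tz 0.143 tw -0.300  dist 88
```

{"api": "jog_arm", "payload": {"deltas": [{"fingers":0.6,"tx":0.096,"ty":-0.036,"tz":0.143,"twist":-0.3},{"fingers":0.6,"tx":0.096,"ty":-0.036,"tz":0.143,"twist":-0.3},{"fingers":0.6,"tx":0.096,"ty":-0.036,"tz":0.143,"twist":-0.3},{"fingers":0.6,"tx":0.096,"ty":-0.036,"tz":0.143,"twist":-0.3},{"fingers":0.6,"tx":0.096,"ty":-0.036,"tz":0.143,"twist":-0.3}], "force": 30}}

```text
time: 3.98
tool_pos: [479.7, 210.7, 279.3]
tool_rot: [0.0, 0.545, 0.839, 0.0]
ft_force: [0.5, 0.9, 0.5]
gripper_width: 0.597
finger_force: 0.0
```

```bash
cat >> h.py <<'E'
def cycle(r,slot,yaw=YP,zg=2.0):
    P=Plan(); x,y=r
    P.leg("1 hover",[x,y,64],yaw); P.leg("2 down",[x,y,zg]); P.leg("3 lift",[x,y,64])
    d=tray(*slot,100); P.leg("4 tray",d,YP); P.leg("5 low",tray(*slot,43)); P.leg("6 up",tray(*slot,110)); P.leg("7 look",LOOK,YP)
E
python3 - <<'E'
from h import *
print(pose(),read_state()["gripper_width"])
p,o=rings(); [print(i) for i in o]
cycle(min(o,key=lambda i:np.hypot(i[0][0]-526,i[0][1]-143))[0],(-33,-25))
E
```

```text
(array([479.70496139, 210.67098378, 279.34948875]), array([[-4.06427724e-01,  9.13682483e-01,  9.08673325e-04],
       [ 9.13682911e-01,  4.06427738e-01,  1.77633601e-04],
       [-2.07009334e-04,  9.02434510e-04, -9.99999571e-01]]), np.float64(1.9893372278366004)) 0.5967330005763004
([452.6, 359.9], 366, [268, 33], [206, 171, 169])
([367.5, 284.3], 212, [191, 65], [191, 203, 200])
([536.9, 326.9], 206, [316, 90], [185, 191, 103])
([449.5, 238.5], 289, [233, 119], [173, 154, 155])
([515.2, 243.8], 175, [277, 139], [188, 195, 104])
([634.4, 247.7], 179, [349, 169], [178, 188, 185])
([526.5, 143.3], 174, [255, 201], [174, 169, 82])
([621.8, 145.7], 169, [310, 223], [170, 172, 86])
1 hover  tx -0.161 ty 0.030 tz 0.431 tw 0.003  dist 231
2 down   tx -0.000 ty -0.000 tz 0.124 tw 0.000  dist 62
3 lift   tx -0.000 ty -0.000 tz -0.124 tw 0.000  dist 62
4 tray   tx -0.174 ty -0.114 tz -0.072 tw -0.000  dist 110
5 low    tx -0.000 ty -0.000 tz 0.114 tw 0.000  dist 57
6 up     tx -0.000 ty -0.000 tz -0.134 tw 0.000  dist 67
7 look   tx 0.333 ty 0.082 tz -0.340 tw -0.000  dist 241
```

{"api": "jog_arm", "payload": {"deltas": [{"fingers":0.6,"tx":-0.161,"ty":0.03,"tz":0.431,"twist":0.003},{"fingers":0.6,"tx":-0.161,"ty":0.03,"tz":0.431,"twist":0.003},{"fingers":0.6,"tx":-0.161,"ty":0.03,"tz":0.431,"twist":0.003},{"fingers":0.6,"tx":-0.161,"ty":0.03,"tz":0.431,"twist":0.003},{"fingers":0.6,"tx":-0.161,"ty":0.03,"tz":0.431,"twist":0.003}]}}

```text
time: 4.65
tool_pos: [522.6, 141.5, 59.9]
tool_rot: [-0.003, 0.553, 0.833, -0.003]
ft_force: [-0.6, -0.0, 0.3]
gripper_width: 0.6
finger_force: 0.0
```

{"api": "jog_arm", "payload": {"deltas": [{"fingers":0.6,"tx":0,"ty":0,"tz":0.09,"twist":0},{"fingers":0.6,"tx":0,"ty":0,"tz":0.124,"twist":0},{"fingers":0.6,"tx":0,"ty":0,"tz":0.124,"twist":0},{"fingers":0,"tx":0,"ty":0,"tz":0.124,"twist":0},{"fingers":0,"tx":0,"ty":0,"tz":0.124,"twist":0}]}}

```text
time: 5.28
tool_pos: [526.9, 143.9, 3.4]
tool_rot: [0.001, 0.551, 0.835, 0.001]
ft_force: [-0.4, 0.8, 3.9]
gripper_width: 0.254
finger_force: 29.2
```

{"api": "jog_arm", "payload": {"deltas": [{"fingers":0,"tx":0,"ty":0,"tz":0,"twist":0},{"fingers":0,"tx":0,"ty":0,"tz":0,"twist":0},{"fingers":0,"tx":0,"ty":0,"tz":-0.06,"twist":0},{"fingers":0,"tx":0,"ty":0,"tz":-0.124,"twist":0},{"fingers":0,"tx":0,"ty":0,"tz":-0.124,"twist":0}]}}

```text
time: 5.9
tool_pos: [528.3, 144.1, 67.0]
tool_rot: [0.003, 0.551, 0.834, 0.003]
ft_force: [0.6, -0.1, -0.8]
gripper_width: 0.252
finger_force: 29.4
```

{"api": "jog_arm", "payload": {"deltas": [{"fingers":0,"tx":-0.174,"ty":-0.114,"tz":-0.072,"twist":0},{"fingers":0,"tx":-0.174,"ty":-0.114,"tz":-0.072,"twist":0},{"fingers":0,"tx":-0.174,"ty":-0.114,"tz":-0.04,"twist":0},{"fingers":0,"tx":-0.174,"ty":-0.114,"tz":0.042,"twist":0},{"fingers":0,"tx":-0.174,"ty":-0.114,"tz":0.042,"twist":0}]}}

```text
time: 6.52
tool_pos: [504.8, 41.6, 38.7]
tool_rot: [-0.002, 0.551, 0.834, -0.001]
ft_force: [1.1, 0.2, 1.0]
gripper_width: 0.251
finger_force: 30.0
```

{"api": "jog_arm", "payload": {"deltas": [{"fingers":0,"tx":0,"ty":0,"tz":0,"twist":0},{"fingers":0.45,"tx":0,"ty":0,"tz":0,"twist":0},{"fingers":0.45,"tx":0,"ty":0,"tz":0,"twist":0},{"fingers":0.45,"tx":0,"ty":0,"tz":-0.134,"twist":0},{"fingers":0.45,"tx":0,"ty":0,"tz":-0.134,"twist":0}]}}

```text
time: 7.15
tool_pos: [511.2, 41.2, 114.6]
tool_rot: [0.004, 0.551, 0.835, 0.003]
ft_force: [1.3, 0.8, 0.2]
gripper_width: 0.45
finger_force: 0.0
```

{"api": "jog_arm", "payload": {"deltas": [{"fingers":0.6,"tx":0.333,"ty":0.082,"tz":-0.34,"twist":0},{"fingers":0.6,"tx":0.333,"ty":0.082,"tz":-0.34,"twist":0},{"fingers":0.6,"tx":0.333,"ty":0.082,"tz":-0.34,"twist":0},{"fingers":0.6,"tx":0.333,"ty":0.082,"tz":-0.34,"twist":0},{"fingers":0.6,"tx":0.333,"ty":0.082,"tz":-0.34,"twist":0}]}}

```text
time: 7.78
tool_pos: [480.7, 213.2, 283.4]
tool_rot: [0.002, 0.549, 0.835, 0.003]
ft_force: [-0.5, -1.3, -0.3]
gripper_width: 0.601
finger_force: 0.0
```

```bash
cat >> h.py <<'E'
def nxt(near,slot,yaw=YP,zg=3.0):
    print(pose()[0].round(1),np.degrees(pose()[2]).round(1))
    p,o=rings(); [print(i[:3]) for i in o]
    cycle(min(o,key=lambda i:np.hypot(i[0][0]-near[0],i[0][1]-near[1]))[0],slot,yaw,zg); return p
E
python3 - <<'E'
from h import *
p=nxt((622,146),(-33,0))
cv2.imwrite("pics/look1.png",cv2.resize(p[:,:,::-1],(800,600),interpolation=cv2.INTER_CUBIC))
E
```

```text
[480.7 213.2 283.4] 113.3
([452.7, 360.0], 360, [264, 35])
([367.3, 284.4], 203, [188, 68])
([536.9, 326.8], 201, [312, 91])
([449.5, 238.5], 289, [230, 121])
([515.2, 244.0], 172, [274, 140])
([634.6, 247.9], 180, [345, 169])
([621.8, 145.8], 164, [308, 222])
1 hover  tx -0.233 ty 0.209 tz 0.434 tw -0.003  dist 268
2 down   tx 0.000 ty 0.000 tz 0.122 tw 0.000  dist 61
3 lift   tx 0.000 ty 0.000 tz -0.122 tw 0.000  dist 61
4 tray   tx -0.102 ty -0.240 tz -0.072 tw 0.000  dist 135
5 low    tx 0.000 ty -0.000 tz 0.114 tw 0.000  dist 57
6 up     tx 0.000 ty -0.000 tz -0.134 tw 0.000  dist 67
7 look   tx 0.334 ty 0.033 tz -0.340 tw 0.000  dist 239
```

View pics/look1.png

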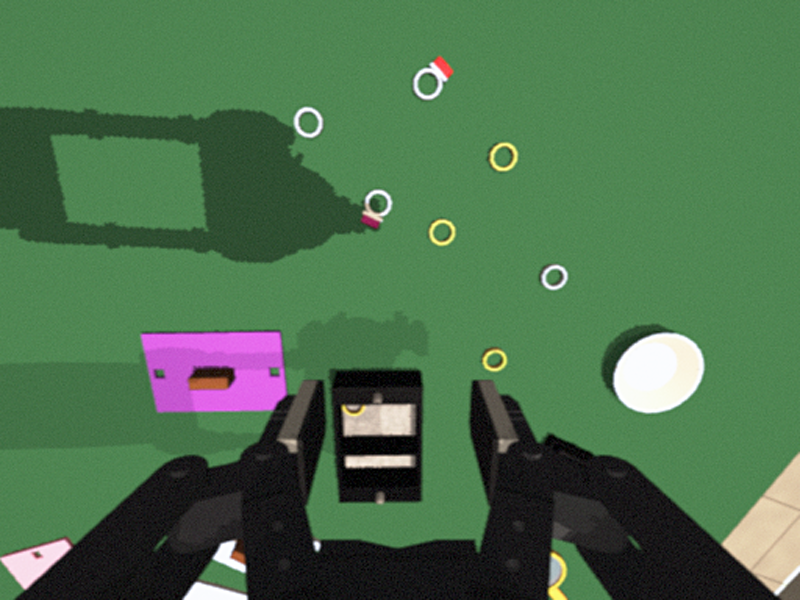

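The picture shows one band in the larger compartment at (353,408), with the other rings undisturbed. I carry on with the next band.

{"api": "jog_arm", "payload": {"deltas": [{"fingers":0.6,"tx":-0.233,"ty":0.209,"tz":0.434,"twist":-0.003},{"fingers":0.6,"tx":-0.233,"ty":0.209,"tz":0.434,"twist":-0.003},{"fingers":0.6,"tx":-0.233,"ty":0.209,"tz":0.434,"twist":-0.003},{"fingers":0.6,"tx":-0.233,"ty":0.209,"tz":0.434,"twist":-0.003},{"fingers":0.6,"tx":-0.233,"ty":0.209,"tz":0.434,"twist":-0.003}]}}

```text
time: 8.45
tool_pos: [617.5, 140.7, 55.4]
tool_rot: [-0.004, 0.548, 0.836, -0.004]
ft_force: [-1.1, -0.1, 0.4]
gripper_width: 0.603
finger_force: 0.0
```

{"api": "jog_arm", "payload": {"deltas": [{"fingers":0.6,"tx":0,"ty":0,"tz":0.09,"twist":0},{"fingers":0.6,"tx":0,"ty":0,"tz":0.122,"twist":0},{"fingers":0.6,"tx":0,"ty":0,"tz":0.122,"twist":0},{"fingers":0,"tx":0,"ty":0,"tz":0.122,"twist":0},{"fingers":0,"tx":0,"ty":0,"tz":0.122,"twist":0}]}}

```text
time: 9.07
tool_pos: [622.6, 144.6, 3.8]
tool_rot: [0.001, 0.547, 0.837, 0.001]
ft_force: [-0.5, -0.6, 3.2]
gripper_width: 0.254
finger_force: 29.2
```

{"api": "jog_arm", "payload": {"deltas": [{"fingers":0,"tx":0,"ty":0,"tz":0,"twist":0},{"fingers":0,"tx":0,"ty":0,"tz":-0.122,"twist":0},{"fingers":0,"tx":-0.102,"ty":-0.24,"tz":-0.194,"twist":0},{"fingers":0,"tx":-0.102,"ty":-0.24,"tz":-0.194,"twist":0},{"fingers":0,"tx":-0.102,"ty":-0.24,"tz":-0.194,"twist":0}]}}

```text
time: 9.7
tool_pos: [529.8, 47.5, 99.6]
tool_rot: [0.0, 0.548, 0.837, 0.0]
ft_force: [0.9, 0.1, -0.0]
gripper_width: 0.252
finger_force: 29.4
```

{"api": "jog_arm", "payload": {"deltas": [{"fingers":0,"tx":0,"ty":0,"tz":0.06,"twist":0},{"fingers":0,"tx":0,"ty":0,"tz":0.11,"twist":0},{"fingers":0,"tx":0,"ty":0,"tz":0.11,"twist":0},{"fingers":0.45,"tx":0,"ty":0,"tz":0.11,"twist":0},{"fingers":0.45,"tx":0,"ty":0,"tz":0.11,"twist":0}]}}

```text
time: 10.32
tool_pos: [533.1, 49.5, 44.6]
tool_rot: [0.001, 0.547, 0.837, 0.001]
ft_force: [0.1, 0.2, -0.5]
gripper_width: 0.449
finger_force: 0.0
```

{"api": "jog_arm", "payload": {"deltas": [{"fingers":0.5,"tx":0,"ty":0,"tz":-0.125,"twist":0},{"fingers":0.6,"tx":0.334,"ty":0.033,"tz":-0.474,"twist":0},{"fingers":0.6,"tx":0.334,"ty":0.033,"tz":-0.474,"twist":0},{"fingers":0.6,"tx":0.334,"ty":0.033,"tz":-0.474,"twist":0},{"fingers":0.6,"tx":0.334,"ty":0.033,"tz":-0.474,"twist":0}]}}

```text
time: 10.95
tool_pos: [479.6, 210.4, 283.7]
tool_rot: [0.001, 0.547, 0.837, 0.002]
ft_force: [0.5, -0.7, 0.2]
gripper_width: 0.605
finger_force: 0.0
```

Run:
```python
from h import *
capture("wrist")
p=nxt((634,248),(-33,23)); print(pose()[0])
```

```text
[480.9 215.2 290. ] 113.8
([452.3, 359.6], 351, [262, 39])
([367.6, 284.5], 197, [187, 70])
([536.8, 326.9], 196, [310, 93])
([449.4, 238.8], 279, [229, 122])
([515.4, 243.9], 171, [272, 141])
([634.4, 247.8], 177, [342, 170])
1 hover  tx -0.060 ty 0.307 tz 0.448 tw 0.000  dist 273
2 down   tx -0.000 ty 0.000 tz 0.122 tw 0.000  dist 61
3 lift   tx -0.000 ty 0.000 tz -0.122 tw 0.000  dist 61
4 tray   tx -0.278 ty -0.300 tz -0.072 tw 0.000  dist 208
5 low    tx 0.000 ty -0.000 tz 0.114 tw 0.000  dist 57
6 up     tx 0.000 ty -0.000 tz -0.134 tw 0.000  dist 67
7 look   tx 0.334 ty -0.013 tz -0.340 tw 0.000  dist 238
[481.75119999 213.06826204 287.74725166]
```

{"api": "jog_arm", "payload": {"deltas": [{"fingers":0.6,"tx":-0.06,"ty":0.307,"tz":0.448,"twist":0},{"fingers":0.6,"tx":-0.06,"ty":0.307,"tz":0.448,"twist":0},{"fingers":0.6,"tx":-0.06,"ty":0.307,"tz":0.448,"twist":0},{"fingers":0.6,"tx":-0.06,"ty":0.307,"tz":0.448,"twist":0},{"fingers":0.6,"tx":-0.06,"ty":0.307,"tz":0.448,"twist":0}]}}

```text
time: 11.68
tool_pos: [631.3, 241.4, 51.1]
tool_rot: [-0.002, 0.547, 0.837, -0.003]
ft_force: [-1.0, -0.2, -0.1]
gripper_width: 0.595
finger_force: 0.0
```

{"api": "jog_arm", "payload": {"deltas": [{"fingers":0.6,"tx":0,"ty":0,"tz":0.09,"twist":0},{"fingers":0.6,"tx":0,"ty":0,"tz":0.122,"twist":0},{"fingers":0.6,"tx":0,"ty":0,"tz":0.122,"twist":0},{"fingers":0,"tx":0,"ty":0,"tz":0.122,"twist":0},{"fingers":0,"tx":0,"ty":0,"tz":0.122,"twist":0}]}}

```text
time: 12.3
tool_pos: [634.5, 243.0, 0.1]
tool_rot: [0.001, 0.547, 0.837, 0.001]
ft_force: [-4.8, -0.9, 17.1]
gripper_width: 0.261
finger_force: 33.5
```

{"api": "jog_arm", "payload": {"deltas": [{"fingers":0,"tx":0,"ty":0,"tz":-0.122,"twist":0},{"fingers":0,"tx":-0.278,"ty":-0.3,"tz":-0.194,"twist":0},{"fingers":0,"tx":-0.278,"ty":-0.3,"tz":-0.194,"twist":0},{"fingers":0,"tx":-0.278,"ty":-0.3,"tz":-0.194,"twist":0},{"fingers":0,"tx":-0.278,"ty":-0.3,"tz":-0.194,"twist":0}]}}

```text
time: 12.92
tool_pos: [549.3, 52.6, 93.2]
tool_rot: [0.0, 0.548, 0.836, -0.0]
ft_force: [0.0, -0.2, -1.4]
gripper_width: 0.258
finger_force: 29.5
```

{"api": "jog_arm", "payload": {"deltas": [{"fingers":0,"tx":0,"ty":0,"tz":0.06,"twist":0},{"fingers":0,"tx":0,"ty":0,"tz":0.11,"twist":0},{"fingers":0,"tx":0,"ty":0,"tz":0.11,"twist":0},{"fingers":0.45,"tx":0,"ty":0,"tz":0.11,"twist":0},{"fingers":0.45,"tx":0,"ty":0,"tz":0.11,"twist":0}]}}

```text
time: 13.55
tool_pos: [552.1, 55.7, 38.7]
tool_rot: [0.001, 0.547, 0.837, 0.001]
ft_force: [-0.1, -0.0, 0.3]
gripper_width: 0.452
finger_force: 0.0
```

{"api": "jog_arm", "payload": {"deltas": [{"fingers":0.5,"tx":0,"ty":0,"tz":-0.125,"twist":0},{"fingers":0.6,"tx":0.334,"ty":-0.013,"tz":-0.46,"twist":0},{"fingers":0.6,"tx":0.334,"ty":-0.013,"tz":-0.46,"twist":0},{"fingers":0.6,"tx":0.334,"ty":-0.013,"tz":-0.46,"twist":0},{"fingers":0.6,"tx":0.334,"ty":-0.013,"tz":-0.46,"twist":0}]}}

```text
time: 14.18
tool_pos: [477.6, 207.6, 271.0]
tool_rot: [0.001, 0.547, 0.837, 0.002]
ft_force: [0.8, 0.7, -0.5]
gripper_width: 0.6
finger_force: 0.0
```

Run:
```python
from h import *
capture("wrist");capture("wrist")
p=nxt((515,244),(-9,-23)); print(pose()[0])
```

```text
[479.4 209.6 274.2] 113.9
([452.5, 359.7], 383, [266, 32])
([367.4, 284.2], 213, [188, 65])
([536.7, 327.0], 209, [315, 89])
([449.5, 238.2], 294, [231, 119])
([515.3, 243.9], 178, [275, 139])
1 hover  tx 0.037 ty 0.096 tz 0.415 tw 0.000  dist 214
2 down   tx -0.000 ty -0.000 tz 0.122 tw 0.000  dist 61
3 lift   tx -0.000 ty -0.000 tz -0.122 tw 0.000  dist 61
4 tray   tx -0.415 ty -0.172 tz -0.072 tw 0.000  dist 227
5 low    tx -0.000 ty 0.000 tz 0.114 tw 0.000  dist 57
6 up     tx -0.000 ty 0.000 tz -0.134 tw 0.000  dist 67
7 look   tx 0.381 ty 0.080 tz -0.340 tw 0.000  dist 258
[478.92378296 207.78249355 271.3199506 ]
```

```bash
cat >> h.py <<'E'
def settle(n=5):
    q=[]
    for i in range(n): capture("wrist"); q.append(pose()[0])
    print(np.round(q,1).tolist())
E
python3 - <<'E'
from h import *
settle(); p=nxt((515,244),(-9,-23))
E
```

```text
[[478.2, 206.4, 269.0], [477.7, 205.6, 267.3], [477.4, 205.0, 266.3], [477.3, 204.7, 265.7], [477.3, 204.6, 265.5]]
[477.3 204.6 265.5] 113.6
([452.4, 360.0], 401, [272, 26])
([367.3, 284.4], 227, [192, 61])
([536.8, 326.9], 221, [323, 85])
([449.5, 238.2], 305, [236, 117])
([515.6, 244.2], 190, [282, 137])
1 hover  tx 0.042 ty 0.102 tz 0.403 tw -0.001  dist 209
2 down   tx -0.000 ty -0.000 tz 0.122 tw 0.000  dist 61
3 lift   tx -0.000 ty -0.000 tz -0.122 tw 0.000  dist 61
4 tray   tx -0.416 ty -0.172 tz -0.072 tw -0.000  dist 228
5 low    tx 0.000 ty 0.000 tz 0.114 tw 0.000  dist 57
6 up     tx 0.000 ty 0.000 tz -0.134 tw 0.000  dist 67
7 look   tx 0.382 ty 0.079 tz -0.340 tw -0.000  dist 259
```

{"api": "jog_arm", "payload": {"deltas": [{"fingers":0.6,"tx":0.042,"ty":0.102,"tz":0.403,"twist":-0.001},{"fingers":0.6,"tx":0.042,"ty":0.102,"tz":0.403,"twist":-0.001},{"fingers":0.6,"tx":0.042,"ty":0.102,"tz":0.403,"twist":-0.001},{"fingers":0.6,"tx":0.042,"ty":0.102,"tz":0.403,"twist":-0.001},{"fingers":0.6,"tx":0.042,"ty":0.102,"tz":0.403,"twist":-0.001}]}}

```text
time: 15.25
tool_pos: [514.9, 244.5, 63.9]
tool_rot: [-0.001, 0.546, 0.838, -0.002]
ft_force: [0.9, -0.0, 0.1]
gripper_width: 0.599
finger_force: 0.0
```

{"api": "jog_arm", "payload": {"deltas": [{"fingers":0.6,"tx":0,"ty":0,"tz":0.09,"twist":0},{"fingers":0.6,"tx":0,"ty":0,"tz":0.122,"twist":0},{"fingers":0.6,"tx":0,"ty":0,"tz":0.122,"twist":0},{"fingers":0,"tx":0,"ty":0,"tz":0.122,"twist":0},{"fingers":0,"tx":0,"ty":0,"tz":0.122,"twist":0}]}}

```text
time: 15.88
tool_pos: [517.4, 246.0, 7.8]
tool_rot: [0.001, 0.546, 0.838, 0.001]
ft_force: [-3.2, -1.1, 22.1]
gripper_width: 0.186
finger_force: 20.4
```

{"api": "jog_arm", "payload": {"deltas": [{"fingers":0,"tx":0,"ty":0,"tz":-0.122,"twist":0},{"fingers":0,"tx":-0.416,"ty":-0.172,"tz":-0.194,"twist":0},{"fingers":0,"tx":-0.416,"ty":-0.172,"tz":-0.194,"twist":0},{"fingers":0,"tx":-0.416,"ty":-0.172,"tz":-0.194,"twist":0},{"fingers":0,"tx":-0.416,"ty":-0.172,"tz":-0.194,"twist":0}]}}

```text
time: 16.5
tool_pos: [522.2, 18.1, 103.8]
tool_rot: [0.001, 0.546, 0.838, 0.001]
ft_force: [1.2, -0.4, -0.5]
gripper_width: 0.001
finger_force: 0.0
```

{"api": "jog_arm", "payload": {"deltas": [{"fingers":0,"tx":0,"ty":0,"tz":0.06,"twist":0},{"fingers":0,"tx":0,"ty":0,"tz":0.11,"twist":0},{"fingers":0,"tx":0,"ty":0,"tz":0.11,"twist":0},{"fingers":0.45,"tx":0,"ty":0,"tz":0.11,"twist":0},{"fingers":0.45,"tx":0,"ty":0,"tz":0.11,"twist":0}]}}

```text
time: 17.12
tool_pos: [522.9, 20.7, 48.4]
tool_rot: [0.001, 0.546, 0.838, 0.001]
ft_force: [-0.2, -0.9, -0.5]
gripper_width: 0.418
finger_force: 0.0
```

{"api": "jog_arm", "payload": {"deltas": [{"fingers":0.5,"tx":0,"ty":0,"tz":-0.125,"twist":0},{"fingers":0.6,"tx":0.382,"ty":0.079,"tz":-0.42,"twist":0},{"fingers":0.6,"tx":0.382,"ty":0.079,"tz":-0.42,"twist":0},{"fingers":0.6,"tx":0.382,"ty":0.079,"tz":-0.42,"twist":0},{"fingers":0.6,"tx":0.382,"ty":0.079,"tz":-0.42,"twist":0}]}}

```text
time: 17.75
tool_pos: [480.2, 213.0, 259.8]
tool_rot: [0.001, 0.546, 0.838, 0.001]
ft_force: [0.5, 1.2, -0.1]
gripper_width: 0.598
finger_force: 0.0
```

Run:
```python
from h import *
settle(6); p=nxt((537,327),(-9,0))
```

```text
[[481.5, 218.7, 265.3], [482.2, 216.2, 263.4], [481.6, 213.8, 260.8], [480.8, 212.1, 258.5], [480.2, 211.0, 257.0], [479.9, 210.3, 256.0]]
[479.9 210.3 256. ] 113.8
([452.4, 359.9], 411, [269, 28])
([367.0, 284.2], 237, [187, 63])
([536.9, 326.8], 224, [320, 89])
([449.7, 238.4], 319, [232, 120])
([523.2, 247.6], 195, [285, 141])
1 hover  tx 0.168 ty 0.199 tz 0.383 tw 0.000  dist 232
2 down   tx -0.000 ty -0.000 tz 0.122 tw 0.000  dist 61
3 lift   tx -0.000 ty -0.000 tz -0.122 tw 0.000  dist 61
4 tray   tx -0.550 ty -0.232 tz -0.072 tw 0.000  dist 301
5 low    tx 0.000 ty 0.000 tz 0.114 tw 0.000  dist 57
6 up     tx 0.000 ty 0.000 tz -0.134 tw 0.000  dist 67
7 look   tx 0.382 ty 0.033 tz -0.340 tw 0.000  dist 256
```

Band 4 was missed because the fingers closed too high, and it slid about 8 mm. I'll settle at the bottom before closing and grip lower, at z = 1.

{"api": "jog_arm", "payload": {"deltas": [{"fingers":0.6,"tx":0.168,"ty":0.199,"tz":0.383,"twist":0},{"fingers":0.6,"tx":0.168,"ty":0.199,"tz":0.383,"twist":0},{"fingers":0.6,"tx":0.168,"ty":0.199,"tz":0.383,"twist":0},{"fingers":0.6,"tx":0.168,"ty":0.199,"tz":0.383,"twist":0},{"fingers":0.6,"tx":0.168,"ty":0.199,"tz":0.383,"twist":0}]}}

```text
time: 18.73
tool_pos: [534.5, 325.8, 59.3]
tool_rot: [-0.002, 0.546, 0.838, -0.005]
ft_force: [-0.5, -1.2, -0.1]
gripper_width: 0.598
finger_force: 0.0
```

{"api": "jog_arm", "payload": {"deltas": [{"fingers":0.5,"tx":0,"ty":0,"tz":0.09,"twist":0},{"fingers":0.5,"tx":0,"ty":0,"tz":0.126,"twist":0},{"fingers":0.5,"tx":0,"ty":0,"tz":0.126,"twist":0},{"fingers":0.5,"tx":0,"ty":0,"tz":0.126,"twist":0},{"fingers":0.5,"tx":0,"ty":0,"tz":0.126,"twist":0}]}}

```text
time: 19.35
tool_pos: [538.9, 328.8, 4.4]
tool_rot: [0.001, 0.546, 0.838, 0.002]
ft_force: [0.5, -0.5, 0.4]
gripper_width: 0.498
finger_force: 0.0
```

Run:
```python
from h import *
s=read_state(); print(s["tool_pos"],s["ft_force"],s["gripper_width"])
```

```text
[538.8665867  328.7878682    4.40180313] [ 0.46918246 -0.49589029  0.35291639] 0.49834063542877693
```

{"api": "jog_arm", "payload": {"deltas": [{"fingers":0.5,"tx":0,"ty":0,"tz":0.004,"twist":0},{"fingers":0.5,"tx":0,"ty":0,"tz":0.004,"twist":0},{"fingers":0,"tx":0,"ty":0,"tz":0.004,"twist":0},{"fingers":0,"tx":0,"ty":0,"tz":0.004,"twist":0},{"fingers":0,"tx":0,"ty":0,"tz":0.004,"twist":0}]}}

```text
time: 19.98
tool_pos: [537.6, 328.3, 0.5]
tool_rot: [0.0, 0.546, 0.838, 0.0]
ft_force: [-0.6, -0.1, 2.7]
gripper_width: 0.257
finger_force: 29.4
```

{"api": "jog_arm", "payload": {"deltas": [{"fingers":0,"tx":0,"ty":0,"tz":-0.1,"twist":0},{"fingers":0,"tx":0,"ty":0,"tz":-0.13,"twist":0},{"fingers":0,"tx":0,"ty":0,"tz":-0.13,"twist":0},{"fingers":0,"tx":0,"ty":0,"tz":-0.13,"twist":0},{"fingers":0,"tx":0,"ty":0,"tz":-0.13,"twist":0}]}}

```text
time: 20.6
tool_pos: [536.1, 327.4, 63.3]
tool_rot: [-0.001, 0.546, 0.838, -0.001]
ft_force: [0.2, -0.3, -0.2]
gripper_width: 0.259
finger_force: 29.5
```

{"api": "jog_arm", "payload": {"deltas": [{"fingers":0,"tx":-0.55,"ty":-0.232,"tz":-0.072,"twist":0},{"fingers":0,"tx":-0.55,"ty":-0.232,"tz":-0.072,"twist":0},{"fingers":0,"tx":-0.55,"ty":-0.232,"tz":-0.072,"twist":0},{"fingers":0,"tx":-0.55,"ty":-0.232,"tz":-0.072,"twist":0},{"fingers":0,"tx":-0.55,"ty":-0.232,"tz":-0.072,"twist":0}]}}

```text
time: 21.22
tool_pos: [541.6, 27.5, 100.5]
tool_rot: [-0.001, 0.546, 0.838, -0.0]
ft_force: [0.7, 0.3, -0.4]
gripper_width: 0.257
finger_force: 29.5
```

{"api": "jog_arm", "payload": {"deltas": [{"fingers":0,"tx":0,"ty":0,"tz":0.06,"twist":0},{"fingers":0,"tx":0,"ty":0,"tz":0.11,"twist":0},{"fingers":0,"tx":0,"ty":0,"tz":0.11,"twist":0},{"fingers":0.45,"tx":0,"ty":0,"tz":0.11,"twist":0},{"fingers":0.45,"tx":0,"ty":0,"tz":0.11,"twist":0}]}}

```text
time: 21.85
tool_pos: [543.6, 30.0, 47.4]
tool_rot: [0.001, 0.546, 0.838, 0.001]
ft_force: [-0.3, 0.5, 0.0]
gripper_width: 0.449
finger_force: 0.0
```

{"api": "jog_arm", "payload": {"deltas": [{"fingers":0.5,"tx":0,"ty":0,"tz":-0.125,"twist":0},{"fingers":0.5,"tx":0.382,"ty":0.033,"tz":-0.43,"twist":0},{"fingers":0.5,"tx":0.382,"ty":0.033,"tz":-0.43,"twist":0},{"fingers":0.5,"tx":0.382,"ty":0.033,"tz":-0.43,"twist":0},{"fingers":0.5,"tx":0.382,"ty":0.033,"tz":-0.43,"twist":0}]}}

```text
time: 22.48
tool_pos: [480.1, 213.0, 264.4]
tool_rot: [0.001, 0.546, 0.838, 0.001]
ft_force: [1.1, -0.2, -0.5]
gripper_width: 0.5
finger_force: 0.0
```

Run:
```python
from h import *
settle(7); p=nxt((523,248),(-9,23),zg=.5)
cv2.imwrite("pics/look2.png",cv2.resize(p[:,:,::-1],(800,600),interpolation=cv2.INTER_CUBIC))
```

```text
[[480.8, 218.5, 270.1], [481.9, 216.0, 268.2], [481.5, 213.8, 265.4], [480.8, 212.1, 263.2], [480.3, 211.0, 261.5], [480.0, 210.4, 260.5], [479.9, 210.0, 260.0]]
[479.9 210.  260. ] 113.8
([452.4, 359.8], 410, [269, 29])
([367.4, 284.2], 233, [188, 63])
([449.5, 238.6], 314, [233, 120])
([523.1, 247.9], 191, [285, 140])
1 hover  tx 0.035 ty 0.110 tz 0.392 tw -0.000  dist 204
2 down   tx -0.000 ty -0.000 tz 0.126 tw 0.000  dist 63
3 lift   tx -0.000 ty -0.000 tz -0.126 tw 0.000  dist 63
4 tray   tx -0.416 ty -0.097 tz -0.072 tw -0.000  dist 217
5 low    tx -0.000 ty 0.000 tz 0.114 tw 0.000  dist 57
6 up     tx -0.000 ty 0.000 tz -0.134 tw 0.000  dist 67
7 look   tx 0.381 ty -0.013 tz -0.340 tw -0.000  dist 255
```

View pics/look2.png

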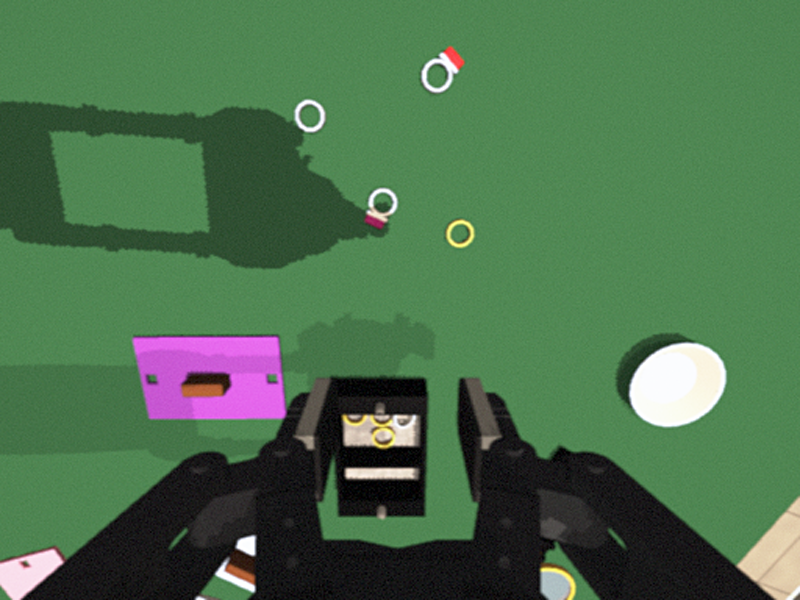

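Four bands lie flat in the larger compartment, at about (355..403, 420..436). Next is the one at (460,233).

{"api": "jog_arm", "payload": {"deltas": [{"fingers":0.5,"tx":0.035,"ty":0.11,"tz":0.392,"twist":0},{"fingers":0.5,"tx":0.035,"ty":0.11,"tz":0.392,"twist":0},{"fingers":0.5,"tx":0.035,"ty":0.11,"tz":0.392,"twist":0},{"fingers":0.5,"tx":0.035,"ty":0.11,"tz":0.392,"twist":0},{"fingers":0.5,"tx":0.035,"ty":0.11,"tz":0.392,"twist":0}]}}

```text
time: 23.5
tool_pos: [522.8, 248.2, 63.9]
tool_rot: [-0.001, 0.546, 0.838, -0.002]
ft_force: [0.8, -0.5, 0.3]
gripper_width: 0.5
finger_force: 0.0
```

{"api": "jog_arm", "payload": {"deltas": [{"fingers":0.5,"tx":0,"ty":0,"tz":0.09,"twist":0},{"fingers":0.5,"tx":0,"ty":0,"tz":0.126,"twist":0},{"fingers":0.5,"tx":0,"ty":0,"tz":0.126,"twist":0},{"fingers":0.5,"tx":0,"ty":0,"tz":0.126,"twist":0},{"fingers":0.5,"tx":0,"ty":0,"tz":0.126,"twist":0}]}}

```text
time: 24.12
tool_pos: [525.1, 250.0, 4.2]
tool_rot: [0.001, 0.546, 0.838, 0.001]
ft_force: [-0.3, 0.4, 0.0]
gripper_width: 0.5
finger_force: 0.0
```

{"api": "jog_arm", "payload": {"deltas": [{"fingers":0.5,"tx":0,"ty":0,"tz":0.001,"twist":0},{"fingers":0.5,"tx":0,"ty":0,"tz":0.001,"twist":0},{"fingers":0,"tx":0,"ty":0,"tz":0.001,"twist":0},{"fingers":0,"tx":0,"ty":0,"tz":0.001,"twist":0},{"fingers":0,"tx":0,"ty":0,"tz":0.001,"twist":0}]}}

```text
time: 24.75
tool_pos: [523.7, 249.4, 2.0]
tool_rot: [0.0, 0.546, 0.838, 0.0]
ft_force: [-1.2, 0.8, 2.8]
gripper_width: 0.255
finger_force: 29.3
```

{"api": "jog_arm", "payload": {"deltas": [{"fingers":0,"tx":0,"ty":0,"tz":-0.127,"twist":0},{"fingers":0,"tx":-0.416,"ty":-0.097,"tz":-0.199,"twist":0},{"fingers":0,"tx":-0.416,"ty":-0.097,"tz":-0.199,"twist":0},{"fingers":0,"tx":-0.416,"ty":-0.097,"tz":-0.199,"twist":0},{"fingers":0,"tx":-0.416,"ty":-0.097,"tz":-0.199,"twist":0}]}}

```text
time: 25.38
tool_pos: [564.0, 36.6, 101.9]
tool_rot: [0.001, 0.547, 0.837, 0.0]
ft_force: [-0.3, 0.7, 0.0]
gripper_width: 0.253
finger_force: 29.5
```

{"api": "jog_arm", "payload": {"deltas": [{"fingers":0,"tx":0,"ty":0,"tz":0.06,"twist":0},{"fingers":0,"tx":0,"ty":0,"tz":0.11,"twist":0},{"fingers":0,"tx":0,"ty":0,"tz":0.11,"twist":0},{"fingers":0.45,"tx":0,"ty":0,"tz":0.11,"twist":0},{"fingers":0.45,"tx":0,"ty":0,"tz":0.11,"twist":0}]}}

```text
time: 26.0
tool_pos: [564.6, 39.7, 47.7]
tool_rot: [0.001, 0.546, 0.838, 0.001]
ft_force: [-0.2, -0.2, 0.5]
gripper_width: 0.452
finger_force: 0.0
```

{"api": "jog_arm", "payload": {"deltas": [{"fingers":0.5,"tx":0,"ty":0,"tz":-0.125,"twist":0},{"fingers":0.5,"tx":0.381,"ty":-0.013,"tz":-0.43,"twist":0},{"fingers":0.5,"tx":0.381,"ty":-0.013,"tz":-0.43,"twist":0},{"fingers":0.5,"tx":0.381,"ty":-0.013,"tz":-0.43,"twist":0},{"fingers":0.5,"tx":0.381,"ty":-0.013,"tz":-0.43,"twist":0}]}}

```text
time: 26.62
tool_pos: [480.0, 212.8, 264.4]
tool_rot: [0.001, 0.546, 0.838, 0.002]
ft_force: [1.6, -0.2, -0.0]
gripper_width: 0.5
finger_force: 0.0
```

Run:
```python
from h import *
settle(7); p=nxt((367,284),(-9,-23),zg=.5)
```

```text
[[480.2, 217.9, 270.1], [481.6, 215.7, 268.2], [481.4, 213.6, 265.5], [480.8, 212.1, 263.3], [480.4, 211.0, 261.6], [480.1, 210.4, 260.6], [480.0, 210.0, 260.0]]
[480. 210. 260.] 113.8
([452.5, 359.7], 403, [269, 29])
([367.4, 284.3], 234, [188, 63])
([449.5, 238.6], 318, [232, 120])
1 hover  tx 0.227 ty -0.146 tz 0.392 tw -0.000  dist 238
2 down   tx 0.000 ty -0.000 tz 0.126 tw 0.000  dist 63
3 lift   tx 0.000 ty -0.000 tz -0.126 tw 0.000  dist 63
4 tray   tx -0.608 ty 0.067 tz -0.072 tw -0.000  dist 308
5 low    tx -0.000 ty 0.000 tz 0.114 tw 0.000  dist 57
6 up     tx -0.000 ty 0.000 tz -0.134 tw 0.000  dist 67
7 look   tx 0.381 ty 0.079 tz -0.340 tw -0.000  dist 258
```

{"api": "jog_arm", "payload": {"deltas": [{"fingers":0.5,"tx":0.227,"ty":-0.146,"tz":0.392,"twist":0},{"fingers":0.5,"tx":0.227,"ty":-0.146,"tz":0.392,"twist":0},{"fingers":0.5,"tx":0.227,"ty":-0.146,"tz":0.392,"twist":0},{"fingers":0.5,"tx":0.227,"ty":-0.146,"tz":0.392,"twist":0},{"fingers":0.5,"tx":0.227,"ty":-0.146,"tz":0.392,"twist":0}]}}

```text
time: 27.65
tool_pos: [362.8, 282.3, 60.3]
tool_rot: [-0.002, 0.545, 0.838, -0.005]
ft_force: [0.1, 1.4, 0.2]
gripper_width: 0.5
finger_force: 0.0
```

{"api": "jog_arm", "payload": {"deltas": [{"fingers":0.5,"tx":0,"ty":0,"tz":0.09,"twist":0},{"fingers":0.5,"tx":0,"ty":0,"tz":0.126,"twist":0},{"fingers":0.5,"tx":0,"ty":0,"tz":0.126,"twist":0},{"fingers":0.5,"tx":0,"ty":0,"tz":0.126,"twist":0},{"fingers":0.5,"tx":0,"ty":0,"tz":0.126,"twist":0}]}}

```text
time: 28.28
tool_pos: [369.4, 286.1, 3.8]
tool_rot: [0.001, 0.546, 0.838, 0.001]
ft_force: [0.2, 0.3, 0.6]
gripper_width: 0.5
finger_force: 0.0
```

{"api": "jog_arm", "payload": {"deltas": [{"fingers":0.5,"tx":0,"ty":0,"tz":0.001,"twist":0},{"fingers":0.5,"tx":0,"ty":0,"tz":0.001,"twist":0},{"fingers":0,"tx":0,"ty":0,"tz":0.001,"twist":0},{"fingers":0,"tx":0,"ty":0,"tz":0.001,"twist":0},{"fingers":0,"tx":0,"ty":0,"tz":0.001,"twist":0}]}}

```text
time: 28.9
tool_pos: [367.8, 285.5, 2.0]
tool_rot: [-0.0, 0.546, 0.838, 0.0]
ft_force: [-0.7, -1.0, 4.7]
gripper_width: 0.252
finger_force: 29.3
```

{"api": "jog_arm", "payload": {"deltas": [{"fingers":0,"tx":0,"ty":0,"tz":-0.127,"twist":0},{"fingers":0,"tx":-0.304,"ty":0.034,"tz":-0.199,"twist":0},{"fingers":0,"tx":-0.304,"ty":0.034,"tz":-0.199,"twist":0},{"fingers":0,"tx":-0.304,"ty":0.034,"tz":-0.199,"twist":0},{"fingers":0,"tx":-0.304,"ty":0.034,"tz":-0.199,"twist":0}]}}

```text
time: 29.52
tool_pos: [446.3, 151.9, 102.0]
tool_rot: [0.001, 0.547, 0.837, 0.001]
ft_force: [0.5, 0.4, 0.2]
gripper_width: 0.254
finger_force: 29.4
```

{"api": "jog_arm", "payload": {"deltas": [{"fingers":0,"tx":-0.304,"ty":0.033,"tz":0,"twist":0},{"fingers":0,"tx":-0.304,"ty":0.033,"tz":0,"twist":0},{"fingers":0,"tx":-0.304,"ty":0.033,"tz":0,"twist":0},{"fingers":0,"tx":-0.304,"ty":0.033,"tz":0.06,"twist":0},{"fingers":0,"tx":-0.304,"ty":0.033,"tz":0.11,"twist":0}]}}

```text
time: 30.15
tool_pos: [520.7, 21.5, 44.7]
tool_rot: [-0.001, 0.546, 0.838, -0.0]
ft_force: [0.6, -0.1, 0.3]
gripper_width: 0.254
finger_force: 29.4
```

{"api": "jog_arm", "payload": {"deltas": [{"fingers":0,"tx":0,"ty":0,"tz":0,"twist":0},{"fingers":0.45,"tx":0,"ty":0,"tz":0,"twist":0},{"fingers":0.45,"tx":0,"ty":0,"tz":0,"twist":0},{"fingers":0.45,"tx":0,"ty":0,"tz":-0.125,"twist":0},{"fingers":0.5,"tx":0,"ty":0,"tz":-0.125,"twist":0}]}}

```text
time: 30.78
tool_pos: [526.7, 21.1, 115.4]
tool_rot: [0.005, 0.546, 0.838, 0.003]
ft_force: [1.2, 0.3, 0.6]
gripper_width: 0.496
finger_force: 0.0
```

{"api": "jog_arm", "payload": {"deltas": [{"fingers":0.5,"tx":0.381,"ty":0.079,"tz":-0.305,"twist":0},{"fingers":0.5,"tx":0.381,"ty":0.079,"tz":-0.305,"twist":0},{"fingers":0.5,"tx":0.381,"ty":0.079,"tz":-0.305,"twist":0},{"fingers":0.5,"tx":0.381,"ty":0.079,"tz":-0.305,"twist":0},{"fingers":0.5,"tx":0.381,"ty":0.079,"tz":-0.305,"twist":0}]}}

```text
time: 31.4
tool_pos: [481.9, 214.8, 266.0]
tool_rot: [0.002, 0.544, 0.839, 0.004]
ft_force: [0.9, -0.0, -0.4]
gripper_width: 0.497
finger_force: 0.0
```

Run:
```python
from h import *
settle(6); p,o=rings(); print(*o,sep="\n"); KE=cam("wrist")
np.savez("w3.npz",p=p,K=KE[0],E=KE[1])
a=p[20:170,200:320,::-1]; cv2.imwrite("pics/st.png",cv2.resize(a,None,fx=4,fy=4,interpolation=cv2.INTER_CUBIC))
b=p[240:340,200:290,::-1]; b=cv2.resize(b,(540,600),interpolation=cv2.INTER_CUBIC)
cv2.imwrite("pics/st2.png",np.hstack([cv2.resize(a,(480,600),interpolation=cv2.INTER_CUBIC),b[:,:320+220][:, :320]]))
```

```text
[[481.0, 212.8, 263.5], [480.3, 211.4, 261.6], [479.9, 210.5, 260.4], [479.7, 210.0, 259.7], [479.7, 209.7, 259.5], [479.8, 209.7, 259.5]]
([452.5, 359.7], 404, [269, 29], [207, 172, 170])
([449.6, 238.3], 315, [233, 120], [176, 155, 158])
```

View pics/st2.png

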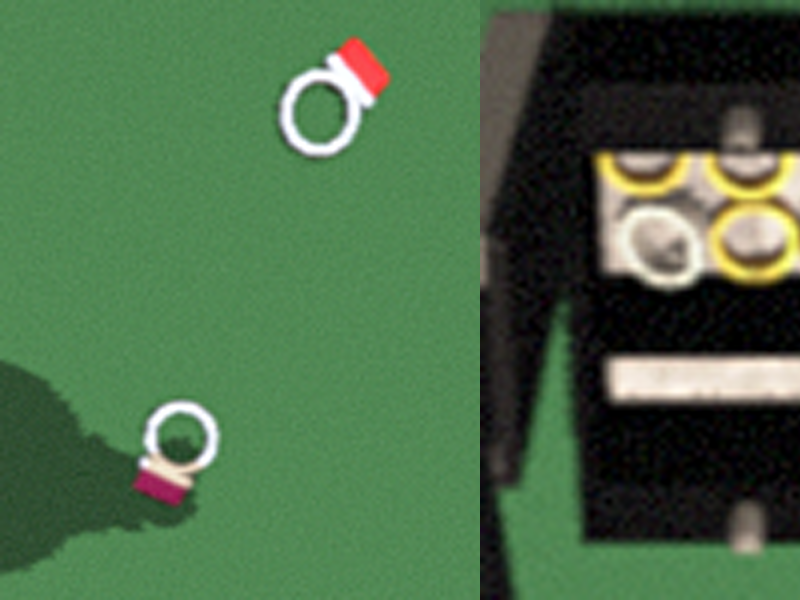

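The picture shows the red stone ring with its band centre at crop (320,112) and stone at (358,67), and the pink one with its band at (182,438) and stone at (161,484). The tray now holds 6 bands.

```bash
cat >> h.py <<'E'
def stone_cycle(c,s,slot_y,zg=.5,x=31):
    "c,s world xy of band centre, stone; slot_y -24 -> stone points tray +y"
    a=np.arctan2(s[1]-c[1],s[0]-c[0]); b=TY+np.pi/2+(0 if slot_y<0 else np.pi)
    P=Plan(); ty=P.y+((a-P.y+np.pi/2)%np.pi-np.pi/2); turn=(b-a+np.pi)%(2*np.pi)-np.pi
    print("stone ang",np.degrees(a).round(1),"pick yaw",np.degrees(ty).round(1),"turn",np.degrees(turn).round(1))
    P.leg("hover",[*c,64],ty); P.leg("down",[*c,zg]); P.leg("lift",[*c,64])
    P.leg("tray",tray(x,slot_y,100)); P.y0=P.y
    h=turn/2; P.leg("tray+tw",tray(x,slot_y,100),P.y+h); P.leg("tw2",tray(x,slot_y,100),P.y+h)
    P.leg("low",tray(x,slot_y,45)); P.leg("up",tray(x,slot_y,110)); P.leg("look",LOOK,YP)
E
python3 - <<'E'
from h import *
f=np.load("w3.npz"); KE=(f["K"],f["E"])
c=ray(KE,[[280,48],[245.5,129.5]],6)[:,:2]; s=ray(KE,[[289.5,36.75],[240.25,141]],6)[:,:2]
print(c,s,np.linalg.norm(c-s,axis=1)); 
for i in (0,1):
    for y in (-24,24): stone_cycle(c[i],s[i],y)
E
```

```text
[[450.86521153 353.18338995]
 [450.85029601 244.78529741]] [[456.19306636 369.10983964]
 [450.36863482 227.68864051]] [16.79398216 17.10344043]
stone ang 71.5 pick yaw 71.5 turn -47.7
hover    tx 0.286 ty 0.062 tz 0.391 tw 0.235  dist 244
down     tx 0.000 ty 0.000 tz 0.127 tw 0.000  dist 64
lift     tx 0.000 ty 0.000 tz -0.127 tw 0.000  dist 64
tray     tx -0.648 ty 0.398 tz -0.072 tw 0.000  dist 382
tray+tw  tx -0.000 ty -0.000 tz 0.000 tw 0.132  dist 0
tw2      tx -0.001 ty -0.000 tz 0.000 tw 0.132  dist 0
low      tx 0.000 ty -0.000 tz 0.110 tw 0.000  dist 55
up       tx 0.000 ty -0.000 tz -0.130 tw 0.000  dist 65
look     tx 0.082 ty -0.462 tz -0.340 tw -0.499  dist 290
stone ang 71.5 pick yaw 71.5 turn 132.3
hover    tx 0.286 ty 0.062 tz 0.391 tw 0.235  dist 244
down     tx 0.000 ty 0.000 tz 0.127 tw 0.000  dist 64
lift     tx 0.000 ty 0.000 tz -0.127 tw 0.000  dist 64
tray     tx -0.584 ty 0.469 tz -0.072 tw 0.000  dist 376
tray+tw  tx 0.000 ty -0.000 tz 0.000 tw -0.368  dist 0
tw2      tx 0.000 ty 0.000 tz 0.000 tw -0.368  dist 0
low      tx 0.000 ty 0.000 tz 0.110 tw 0.000  
[... 502 characters left out ...]
  tx 0.000 ty 0.000 tz 0.110 tw 0.000  dist 55
up       tx 0.000 ty 0.000 tz -0.130 tw 0.000  dist 65
look     tx -0.082 ty 0.462 tz -0.340 tw -0.499  dist 290
stone ang -91.6 pick yaw 88.4 turn -64.6
hover    tx 0.088 ty -0.025 tz 0.391 tw 0.141  dist 201
down     tx -0.000 ty 0.000 tz 0.127 tw 0.000  dist 64
lift     tx -0.000 ty 0.000 tz -0.127 tw 0.000  dist 64
tray     tx -0.479 ty 0.272 tz -0.072 tw 0.000  dist 278
tray+tw  tx 0.000 ty 0.000 tz 0.000 tw 0.179  dist 0
tw2      tx 0.000 ty 0.000 tz 0.000 tw 0.179  dist 0
low      tx 0.000 ty -0.000 tz 0.110 tw 0.000  dist 55
up       tx 0.000 ty -0.000 tz -0.130 tw 0.000  dist 65
look     tx -0.014 ty -0.462 tz -0.340 tw -0.499  dist 287
```

{"api": "jog_arm", "payload": {"deltas": [{"fingers":0.5,"tx":0.286,"ty":0.062,"tz":0.391,"twist":0.235},{"fingers":0.5,"tx":0.286,"ty":0.062,"tz":0.391,"twist":0.235},{"fingers":0.5,"tx":0.286,"ty":0.062,"tz":0.391,"twist":0.235},{"fingers":0.5,"tx":0.286,"ty":0.062,"tz":0.391,"twist":0.235},{"fingers":0.5,"tx":0.286,"ty":0.062,"tz":0.391,"twist":0.235}]}}

```text
time: 32.38
tool_pos: [447.0, 352.6, 60.1]
tool_rot: [-0.0, 0.811, 0.585, -0.005]
ft_force: [0.5, -0.2, 0.8]
gripper_width: 0.499
finger_force: 0.0
```

{"api": "jog_arm", "payload": {"deltas": [{"fingers":0.5,"tx":0,"ty":0,"tz":0.09,"twist":0},{"fingers":0.5,"tx":0,"ty":0,"tz":0.127,"twist":0},{"fingers":0.5,"tx":0,"ty":0,"tz":0.127,"twist":0},{"fingers":0.5,"tx":0,"ty":0,"tz":0.127,"twist":0},{"fingers":0.5,"tx":0,"ty":0,"tz":0.127,"twist":0}]}}

```text
time: 33.0
tool_pos: [452.4, 355.2, 4.2]
tool_rot: [0.0, 0.811, 0.585, 0.002]
ft_force: [-1.2, 0.1, 0.3]
gripper_width: 0.497
finger_force: 0.0
```

{"api": "jog_arm", "payload": {"deltas": [{"fingers":0.5,"tx":0,"ty":0,"tz":0.001,"twist":0},{"fingers":0.5,"tx":0,"ty":0,"tz":0.001,"twist":0},{"fingers":0,"tx":0,"ty":0,"tz":0.001,"twist":0},{"fingers":0,"tx":0,"ty":0,"tz":0.001,"twist":0},{"fingers":0,"tx":0,"ty":0,"tz":0.001,"twist":0}]}}

```text
time: 33.62
tool_pos: [451.0, 354.5, 2.1]
tool_rot: [-0.0, 0.811, 0.585, 0.0]
ft_force: [-0.7, -1.0, 3.8]
gripper_width: 0.253
finger_force: 29.3
```

{"api": "jog_arm", "payload": {"deltas": [{"fingers":0,"tx":0,"ty":0,"tz":-0.128,"twist":0},{"fingers":0,"tx":-0.32,"ty":0.2,"tz":-0.2,"twist":0},{"fingers":0,"tx":-0.32,"ty":0.2,"tz":-0.2,"twist":0},{"fingers":0,"tx":-0.32,"ty":0.2,"tz":-0.2,"twist":0},{"fingers":0,"tx":-0.32,"ty":0.2,"tz":-0.2,"twist":0}]}}

```text
time: 34.25
tool_pos: [496.5, 167.8, 102.7]
tool_rot: [0.001, 0.813, 0.583, 0.001]
ft_force: [-0.5, 0.0, -0.5]
gripper_width: 0.253
finger_force: 29.5
```

{"api": "jog_arm", "payload": {"deltas": [{"fingers":0,"tx":-0.328,"ty":0.198,"tz":0,"twist":0.265},{"fingers":0,"tx":-0.328,"ty":0.198,"tz":0,"twist":0.265},{"fingers":0,"tx":-0.328,"ty":0.198,"tz":0,"twist":0.265},{"fingers":0,"tx":-0.328,"ty":0.198,"tz":0,"twist":0.265},{"fingers":0,"tx":-0.328,"ty":0.198,"tz":0,"twist":0.265}]}}

```text
time: 34.88
tool_pos: [537.1, -16.3, 101.0]
tool_rot: [-0.0, 0.979, 0.204, -0.0]
ft_force: [-0.2, -0.2, -0.7]
gripper_width: 0.254
finger_force: 29.5
```

Run:
```python
from h import *
settle(5); print(np.degrees(pose()[2])); P=Plan(); P.leg("low",tray(31,-24,45),TY+np.pi/2)
```

```text
[[537.0, -15.8, 101.0], [536.9, -15.5, 101.1], [536.9, -15.2, 101.1], [536.9, -15.1, 101.3], [537.0, -15.2, 101.4]]
23.97936078185789
low      tx -0.004 ty 0.004 tz 0.113 tw 0.001  dist 57
```

{"api": "jog_arm", "payload": {"deltas": [{"fingers":0,"tx":-0.004,"ty":0.004,"tz":0.06,"twist":0},{"fingers":0,"tx":-0.004,"ty":0.004,"tz":0.114,"twist":0},{"fingers":0,"tx":-0.004,"ty":0.004,"tz":0.114,"twist":0},{"fingers":0,"tx":-0.004,"ty":0.004,"tz":0.114,"twist":0},{"fingers":0,"tx":-0.004,"ty":0.004,"tz":0.114,"twist":0}]}}

```text
time: 35.75
tool_pos: [537.5, -18.4, 46.3]
tool_rot: [0.0, 0.978, 0.207, 0.001]
ft_force: [0.8, 0.3, -0.5]
gripper_width: 0.26
finger_force: 29.5
```

{"api": "jog_arm", "payload": {"deltas": [{"fingers":0.38,"tx":0,"ty":0,"tz":0,"twist":0},{"fingers":0.38,"tx":0,"ty":0,"tz":0,"twist":0},{"fingers":0.38,"tx":0,"ty":0,"tz":0,"twist":0},{"fingers":0.38,"tx":0,"ty":0,"tz":-0.125,"twist":0},{"fingers":0.5,"tx":0,"ty":0,"tz":-0.125,"twist":0}]}}

```text
time: 36.38
tool_pos: [540.7, -18.9, 112.6]
tool_rot: [0.002, 0.978, 0.207, 0.005]
ft_force: [0.2, -0.1, 0.7]
gripper_width: 0.5
finger_force: 0.0
```

{"api": "jog_arm", "payload": {"deltas": [{"fingers":0.5,"tx":-0.043,"ty":-0.429,"tz":-0.3,"twist":-0.25},{"fingers":0.5,"tx":-0.043,"ty":-0.429,"tz":-0.3,"twist":-0.25},{"fingers":0.5,"tx":-0.043,"ty":-0.429,"tz":-0.3,"twist":-0.25},{"fingers":0.5,"tx":-0.043,"ty":-0.429,"tz":-0.3,"twist":-0.25},{"fingers":0.5,"tx":-0.043,"ty":-0.429,"tz":-0.3,"twist":-0.25}]}}

```text
time: 37.0
tool_pos: [429.8, 171.4, 259.9]
tool_rot: [0.0, 0.823, 0.567, 0.003]
ft_force: [-0.2, -0.1, 0.1]
gripper_width: 0.499
finger_force: 0.0
```

Run:
```python
from h import *
settle(6); p,o=rings(); print(*o,sep="\n"); KE=cam("wrist"); np.savez("w4.npz",p=p,K=KE[0],E=KE[1])
print(proj(KE,[[450.85,244.8,6],[450.4,227.7,6],tray(31,0,20)]))
cv2.imwrite("pics/l4.png",cv2.resize(p[:,:,::-1],(800,600),interpolation=cv2.INTER_CUBIC))
stone_cycle(np.array([450.85,244.8]),np.array([450.4,227.7]),24)
```

```text
[[429.6, 171.1, 259.4], [429.8, 169.7, 257.8], [429.6, 168.7, 256.6], [429.5, 168.1, 255.8], [429.4, 167.8, 255.4], [429.4, 167.6, 255.4]]
([449.5, 238.4], 343, [238, 91], [208, 181, 195])
[[248.19216923 101.14990527]
 [252.64524483 114.03486914]
 [378.57152065 241.96021056]]
stone ang -91.5 pick yaw 88.5 turn -64.7
hover    tx 0.159 ty -0.016 tz 0.383 tw -0.110  dist 208
down     tx 0.000 ty -0.000 tz 0.127 tw 0.000  dist 64
lift     tx 0.000 ty -0.000 tz -0.127 tw 0.000  dist 64
tray     tx -0.479 ty 0.271 tz -0.072 tw 0.000  dist 278
tray+tw  tx 0.000 ty -0.000 tz -0.000 tw 0.180  dist 0
tw2      tx 0.000 ty -0.000 tz -0.000 tw 0.180  dist 0
low      tx -0.000 ty -0.000 tz 0.110 tw 0.000  dist 55
up       tx -0.000 ty -0.000 tz -0.130 tw 0.000  dist 65
look     tx -0.016 ty -0.462 tz -0.340 tw 0.500  dist 287
```

View pics/l4.png

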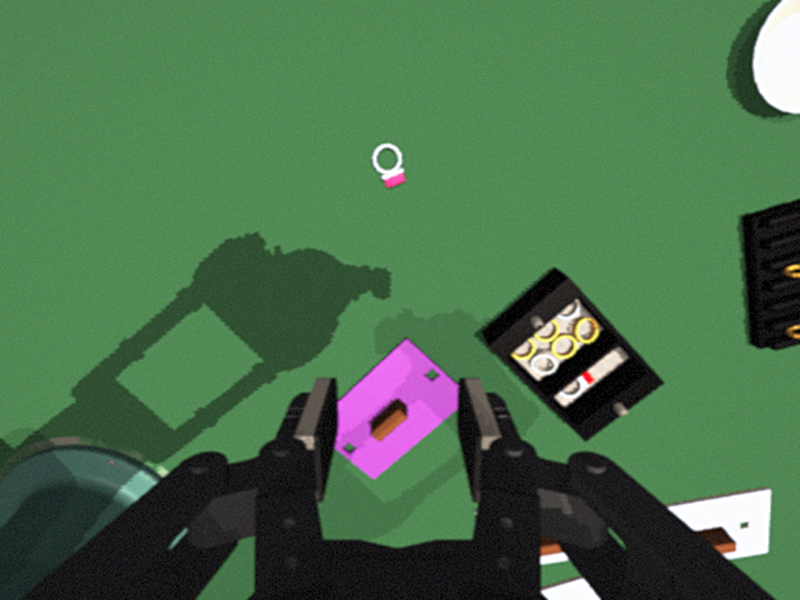

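{"api": "jog_arm", "payload": {"deltas": [{"fingers":0.5,"tx":0.159,"ty":-0.016,"tz":0.383,"twist":-0.11},{"fingers":0.5,"tx":0.159,"ty":-0.016,"tz":0.383,"twist":-0.11},{"fingers":0.5,"tx":0.159,"ty":-0.016,"tz":0.383,"twist":-0.11},{"fingers":0.5,"tx":0.159,"ty":-0.016,"tz":0.383,"twist":-0.11},{"fingers":0.5,"tx":0.159,"ty":-0.016,"tz":0.383,"twist":-0.11}]}}

```text
time: 37.98
tool_pos: [450.1, 245.0, 64.3]
tool_rot: [-0.001, 0.716, 0.699, -0.002]
ft_force: [0.1, -0.0, -0.5]
gripper_width: 0.502
finger_force: 0.0
```

{"api": "jog_arm", "payload": {"deltas": [{"fingers":0.5,"tx":0,"ty":0,"tz":0.09,"twist":0},{"fingers":0.5,"tx":0,"ty":0,"tz":0.127,"twist":0},{"fingers":0.5,"tx":0,"ty":0,"tz":0.127,"twist":0},{"fingers":0.5,"tx":0,"ty":0,"tz":0.127,"twist":0},{"fingers":0.5,"tx":0,"ty":0,"tz":0.127,"twist":0}]}}

```text
time: 38.6
tool_pos: [452.7, 246.6, 4.4]
tool_rot: [0.001, 0.716, 0.699, 0.002]
ft_force: [0.4, 0.3, -0.6]
gripper_width: 0.506
finger_force: 0.0
```

{"api": "jog_arm", "payload": {"deltas": [{"fingers":0.5,"tx":0,"ty":0,"tz":0.001,"twist":0},{"fingers":0.5,"tx":0,"ty":0,"tz":0.001,"twist":0},{"fingers":0,"tx":0,"ty":0,"tz":0.001,"twist":0},{"fingers":0,"tx":0,"ty":0,"tz":0.001,"twist":0},{"fingers":0,"tx":0,"ty":0,"tz":0.001,"twist":0}]}}

```text
time: 39.22
tool_pos: [451.0, 246.0, 2.0]
tool_rot: [-0.0, 0.715, 0.699, -0.0]
ft_force: [-0.9, -0.2, 4.7]
gripper_width: 0.257
finger_force: 29.3
```

{"api": "jog_arm", "payload": {"deltas": [{"fingers":0,"tx":0,"ty":0,"tz":-0.128,"twist":0},{"fingers":0,"tx":-0.24,"ty":0.136,"tz":-0.2,"twist":0},{"fingers":0,"tx":-0.24,"ty":0.136,"tz":-0.2,"twist":0},{"fingers":0,"tx":-0.24,"ty":0.136,"tz":-0.2,"twist":0},{"fingers":0,"tx":-0.24,"ty":0.136,"tz":-0.2,"twist":0}]}}

```text
time: 39.85
tool_pos: [516.5, 123.7, 101.7]
tool_rot: [-0.0, 0.716, 0.698, 0.0]
ft_force: [-0.1, 0.6, 0.3]
gripper_width: 0.258
finger_force: 29.5
```

{"api": "jog_arm", "payload": {"deltas": [{"fingers":0,"tx":-0.239,"ty":0.135,"tz":0,"twist":0.26},{"fingers":0,"tx":-0.239,"ty":0.135,"tz":0,"twist":0.26},{"fingers":0,"tx":-0.239,"ty":0.135,"tz":0,"twist":0.26},{"fingers":0,"tx":-0.239,"ty":0.135,"tz":0,"twist":0.26},{"fingers":0,"tx":-0.239,"ty":0.135,"tz":0,"twist":0.26}]}}

```text
time: 40.48
tool_pos: [579.3, 4.9, 100.0]
tool_rot: [-0.001, 0.934, 0.356, -0.001]
ft_force: [-0.3, 0.5, -0.5]
gripper_width: 0.256
finger_force: 29.5
```

{"api": "jog_arm", "payload": {"deltas": [{"fingers":0,"tx":0,"ty":0,"tz":0,"twist":0.1},{"fingers":0,"tx":0,"ty":0,"tz":0,"twist":0.1},{"fingers":0,"tx":0,"ty":0,"tz":0,"twist":0.1},{"fingers":0,"tx":0,"ty":0,"tz":0,"twist":0.1},{"fingers":0,"tx":0,"ty":0,"tz":0,"twist":0.1}]}}

```text
time: 41.1
tool_pos: [580.5, 3.9, 101.5]
tool_rot: [-0.0, 0.978, 0.207, -0.0]
ft_force: [-0.8, -0.5, -1.3]
gripper_width: 0.256
finger_force: 29.5
```

Run:
```python
from h import *
settle(4); print(np.degrees(pose()[2])); P=Plan(); P.leg("low",tray(31,24,44),TY+np.pi/2)
```

```text
[[580.6, 3.7, 101.6], [580.7, 3.5, 101.7], [580.7, 3.4, 101.7], [580.8, 3.3, 101.8]]
23.8656258226186
low      tx -0.003 ty 0.002 tz 0.116 tw 0.000  dist 58
```

{"api": "jog_arm", "payload": {"deltas": [{"fingers":0,"tx":-0.003,"ty":0.002,"tz":0.06,"twist":0},{"fingers":0,"tx":-0.003,"ty":0.002,"tz":0.116,"twist":0},{"fingers":0,"tx":-0.003,"ty":0.002,"tz":0.116,"twist":0},{"fingers":0,"tx":-0.003,"ty":0.002,"tz":0.116,"twist":0},{"fingers":0,"tx":-0.003,"ty":0.002,"tz":0.116,"twist":0}]}}

```text
time: 41.92
tool_pos: [581.2, 1.7, 45.4]
tool_rot: [0.0, 0.978, 0.207, 0.001]
ft_force: [0.3, 0.0, 0.6]
gripper_width: 0.257
finger_force: 29.5
```

{"api": "jog_arm", "payload": {"deltas": [{"fingers":0.38,"tx":0,"ty":0,"tz":0,"twist":0},{"fingers":0.38,"tx":0,"ty":0,"tz":0,"twist":0},{"fingers":0.38,"tx":0,"ty":0,"tz":0,"twist":0},{"fingers":0.38,"tx":0,"ty":0,"tz":-0.125,"twist":0},{"fingers":0.5,"tx":0,"ty":0,"tz":-0.125,"twist":0}]}}

```text
time: 42.55
tool_pos: [584.5, 1.7, 111.9]
tool_rot: [0.001, 0.978, 0.207, 0.005]
ft_force: [0.7, -1.2, 0.2]
gripper_width: 0.496
finger_force: 0.0
```

{"api": "jog_arm", "payload": {"deltas": [{"fingers":0.6,"tx":-0.347,"ty":0.092,"tz":-0.344,"twist":-0.28},{"fingers":0.6,"tx":-0.347,"ty":0.092,"tz":-0.344,"twist":-0.28},{"fingers":0.6,"tx":-0.347,"ty":0.092,"tz":-0.344,"twist":-0.28},{"fingers":0.6,"tx":-0.347,"ty":0.092,"tz":-0.344,"twist":-0.28},{"fingers":0.6,"tx":-0.347,"ty":0.092,"tz":-0.344,"twist":-0.28}]}}

```text
time: 43.18
tool_pos: [440.0, -112.5, 282.5]
tool_rot: [0.003, 0.797, 0.604, 0.002]
ft_force: [-0.4, 0.3, 0.1]
gripper_width: 0.596
finger_force: 0.0
```

{"api": "jog_arm", "payload": {"deltas": [{"fingers":0.6,"tx":0,"ty":0,"tz":0,"twist":-0.22},{"fingers":0.6,"tx":0,"ty":0,"tz":0,"twist":-0.22},{"fingers":0.6,"tx":0,"ty":0,"tz":0,"twist":-0.22},{"fingers":0.6,"tx":0,"ty":0,"tz":0,"twist":-0.22},{"fingers":0.6,"tx":0,"ty":0,"tz":0,"twist":-0.22}]}}

```text
time: 43.8
tool_pos: [439.4, -110.3, 277.7]
tool_rot: [-0.0, 0.546, 0.838, -0.0]
ft_force: [0.9, -0.7, -1.0]
gripper_width: 0.598
finger_force: 0.0
```

Run:
```python
from h import *
settle(5); KE=cam("wrist"); p,d=capture("wrist"); print(pose()[0],np.degrees(pose()[2])); np.savez("w5.npz",p=p,d=d,K=KE[0],E=KE[1])
cv2.imwrite("pics/l5.png",cv2.resize(p[:,:,::-1],(800,600),interpolation=cv2.INTER_CUBIC))
P=cloud(KE,d)
# cover plate: white pixels
hsv=cv2.cvtColor(p,cv2.COLOR_RGB2HSV); m=((hsv[...,1]<45)&(hsv[...,2]>110)).astype(np.uint8)
n,l,st,c=cv2.connectedComponentsWithStats(m)
for i in range(1,n):
    if st[i,4]>800:
        v,u=np.nonzero(l==i); w=ray(KE,np.c_[u,v],5)[:,:2]; (cx,cy),(a,b),t=cv2.minAreaRect(w.astype(np.float32)); print(st[i],np.round((cx,cy,a,b,t),1),np.nanmedian(P[l==i][:,2]).round(1))
```

```text
[[439.5, -110.3, 277.8], [439.5, -110.3, 277.9], [439.6, -110.3, 278.0], [439.6, -110.4, 278.0], [439.7, -110.4, 278.1]]
[ 439.68496044 -110.37194119  278.17900167] 113.79810833963859
[ 336  113   52   27 1037] [560.5  -5.9  71.8  35.9  23.9] 5.0
[ 196  163  107   91 4709] [ 465.4 -188.    93.   142.5   80.7] 4.9
[  53  209   90   83 3231] [ 268.7 -351.7   89.9  142.    41.6] 4.8
[447 222  38  34 971] [804.5 -91.6  58.3  59.   38.4] 5.6
[ 204  246   61   62 2134] [ 480.9 -316.3  101.9   93.2    2.3] 5.0
[316 246  58  50 817] [ 651.9 -217.6   39.8  125.    69.5] 5.0
```

View pics/l5.png

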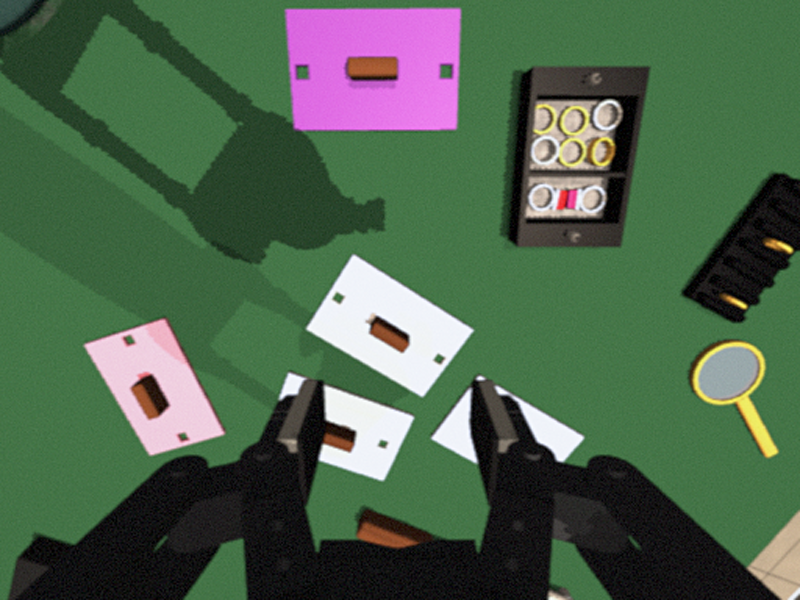

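The tray holds all 6 bands in the larger compartment and both stone rings in the smaller one. cover_a lies at (390,325) with holes at (339,298) and (440,358), measured at (465.4,-188), yaw -9.3°. Next I measure the pins and the cover precisely from straight above.

{"api": "jog_arm", "payload": {"deltas": [{"fingers":0.6,"tx":-0.009,"ty":0.298,"tz":0.156,"twist":0},{"fingers":0.6,"tx":-0.009,"ty":0.298,"tz":0.156,"twist":0},{"fingers":0.6,"tx":-0.009,"ty":0.298,"tz":0.156,"twist":0},{"fingers":0.6,"tx":-0.009,"ty":0.298,"tz":0.156,"twist":0},{"fingers":0.6,"tx":-0.009,"ty":0.298,"tz":0.156,"twist":0}]}}

```text
time: 44.72
tool_pos: [577.4, -54.4, 200.2]
tool_rot: [-0.0, 0.546, 0.838, -0.0]
ft_force: [-0.7, -0.1, -0.1]
gripper_width: 0.598
finger_force: 0.0
```

```bash
cat > m.py <<'E'
from h import *
def fit_tray():
    KE=cam("wrist"); p,d=capture("wrist"); P=cloud(KE,d); np.savez("wt.npz",p=p,d=d,K=KE[0],E=KE[1])
    r=np.hypot(P[...,0]-545.5,P[...,1]-20.5); z=P[...,2]
    pr=np.stack([tray(s*60,0,48)[:2] for s in(-1,1)])
    cs=[]
    for q in pr:
        m=(np.hypot(P[...,0]-q[0],P[...,1]-q[1])<12)&(z>42)&(z<56); cs.append(np.nanmean(P[m],0)); print("pin",m.sum(),cs[-1].round(1))
    v=cs[1]-cs[0]; print("pins gap",np.linalg.norm(v[:2]).round(1),"mid",((cs[0]+cs[1])/2).round(1),"yaw",np.degrees(np.arctan2(v[1],v[0])).round(2))
    m=(abs(z-36)<4)&(r<95); print(m.sum(),"rim z",np.nanmedian(z[m]).round(1),np.round(cv2.minAreaRect(P[m][:,:2].astype(np.float32))[0],1),cv2.minAreaRect(P[m][:,:2].astype(np.float32))[1:])
def fit_cover(c=(465.4,-188)):
    KE=cam("wrist"); p,d=capture("wrist"); np.savez("wc.npz",p=p,d=d,K=KE[0],E=KE[1])
    hsv=cv2.cvtColor(p,cv2.COLOR_RGB2HSV); m=((hsv[...,1]<60)&(hsv[...,2]>110)).astype(np.uint8)
    n,l,st,ce=cv2.connectedComponentsWithStats(m)
    u,v=proj(KE,[[*c,5]])[0]; i=min([k for k in range(1,n) if st[k,4]>1500],key=lambda k:np.hypot(*(ce[k]-[u,v])))
    cn,hi=cv2.findContours((l==i).astype(np.uint8),cv2.RETR_CCOMP,cv2.CHAIN_APPROX_NONE)
    o=max(cn,key=len); w=ray(KE,o[:,0],5)[:,:2]; print("plate",st[i],np.round(cv2.minAreaRect(w.astype(np.float32))[0],1),cv2.minAreaRect(w.astype(np.float32))[1:])
    ho=[]
    for k,x in enumerate(cn):
        if hi[0,k,3]>=0 and len(x)>5:
            q=ray(KE,[cv2.minEnclosingCircle(x)[0]],5)[0]; print("hole",cv2.contourArea(x),q.round(1)); ho.append((cv2.contourArea(x),q))
E
python3 - <<'E'
from m import *
settle(6); print(pose()[0]); fit_tray(); fit_tray()
P=Plan(); P.leg("cov",[546,-201,200],np.deg2rad(170.8))
E
```

```text
[[577.5, -54.6, 200.9], [577.5, -54.8, 201.3], [577.6, -54.8, 201.5], [577.6, -54.9, 201.6], [577.7, -54.8, 201.5], [577.7, -54.8, 201.4]]
[577.65644574 -54.7832968  201.40648274]
pin 57 [520.8  74.7  47.3]
pin 39 [568.8 -33.3  47.4]
pins gap 118.2 mid [544.8  20.7  47.3] yaw -66.05
5207 rim z 35.9 [544.8  21.1] ((90.28633880615234, 139.9542999267578), 23.852197647094727)
pin 57 [520.9  74.8  47.3]
pin 36 [568.7 -33.2  47.2]
pins gap 118.1 mid [544.8  20.8  47.2] yaw -66.1
5202 rim z 35.9 [544.8  21.2] ((90.22728729248047, 139.80152893066406), 23.93409538269043)
cov      tx -0.242 ty -0.176 tz 0.002 tw -0.317  dist 150
```

{"api": "jog_arm", "payload": {"deltas": [{"fingers":0.6,"tx":-0.242,"ty":-0.176,"tz":0.002,"twist":-0.28},{"fingers":0.6,"tx":-0.242,"ty":-0.176,"tz":0.002,"twist":-0.28},{"fingers":0.6,"tx":-0.242,"ty":-0.176,"tz":0.002,"twist":-0.28},{"fingers":0.6,"tx":-0.242,"ty":-0.176,"tz":0.002,"twist":-0.28},{"fingers":0.6,"tx":-0.242,"ty":-0.176,"tz":0.002,"twist":-0.28}]}}

```text
time: 45.75
tool_pos: [545.9, -201.4, 199.5]
tool_rot: [0.0, 0.135, 0.991, 0.0]
ft_force: [-0.5, -0.0, 0.3]
gripper_width: 0.603
finger_force: 0.0
```

{"api": "jog_arm", "payload": {"deltas": [{"fingers":0.6,"tx":0,"ty":0,"tz":0,"twist":-0.037},{"fingers":0.6,"tx":0,"ty":0,"tz":0,"twist":-0.037},{"fingers":0.6,"tx":0,"ty":0,"tz":0,"twist":-0.037},{"fingers":0.6,"tx":0,"ty":0,"tz":0,"twist":-0.037},{"fingers":0.6,"tx":0,"ty":0,"tz":0,"twist":-0.037}]}}

```text
time: 46.38
tool_pos: [546.3, -200.4, 199.3]
tool_rot: [0.0, 0.079, 0.997, -0.0]
ft_force: [0.6, -0.2, -0.2]
gripper_width: 0.6
finger_force: 0.0
```

Run:
```python
from m import *
settle(5); print(pose()[0]); fit_cover(); fit_cover()
P=Plan(); P.leg("hover",[465.4,-188,75],np.deg2rad(170.7)); P.leg("down",[465.4,-188,9])
```

```text
[[546.2, -200.5, 199.3], [546.3, -200.5, 199.3], [546.3, -200.5, 199.3], [546.2, -200.5, 199.2], [546.3, -200.5, 199.2]]
[ 546.25488798 -200.4597755   199.23527272]
plate [  211    29    88   134 10358] [ 465.2 -188.4] ((92.26214599609375, 140.25100708007812), 80.81098175048828)
hole 60.5 [ 524.2 -197.9    5. ]
hole 580.5 [ 464.4 -188.5    5. ]
hole 116.5 [ 406.1 -178.7    5. ]
plate [  211    29    88   134 10360] [ 465.2 -188.4] ((92.33267974853516, 140.18002319335938), 80.85781860351562)
hole 60.5 [ 524.2 -198.     5. ]
hole 579.0 [ 464.4 -188.5    5. ]
hole 116.5 [ 406.1 -178.7    5. ]
hover    tx 0.164 ty -0.001 tz 0.248 tw 0.001  dist 149
down     tx -0.000 ty 0.000 tz 0.132 tw 0.000  dist 66
```

{"api": "jog_arm", "payload": {"deltas": [{"fingers":0.6,"tx":0.164,"ty":0,"tz":0.248,"twist":0},{"fingers":0.6,"tx":0.164,"ty":0,"tz":0.248,"twist":0},{"fingers":0.6,"tx":0.164,"ty":0,"tz":0.248,"twist":0},{"fingers":0.6,"tx":0.164,"ty":0,"tz":0.248,"twist":0},{"fingers":0.6,"tx":0.164,"ty":0,"tz":0.248,"twist":0}]}}

```text
time: 47.35
tool_pos: [467.2, -188.4, 76.8]
tool_rot: [0.002, 0.079, 0.997, -0.001]
ft_force: [0.4, -0.3, 0.7]
gripper_width: 0.597
finger_force: 0.0
```

Run:
```python
from m import *
settle(5); print(np.degrees(pose()[2])); P=Plan(); P.leg("down",[465.2,-188.4,9.5],np.deg2rad(170.8))
```

```text
[[467.7, -188.5, 77.3], [467.8, -188.5, 77.4], [467.5, -188.4, 77.2], [467.2, -188.3, 76.9], [466.8, -188.1, 76.6]]
170.92004017775434
down     tx 0.003 ty -0.001 tz 0.134 tw 0.001  dist 67
```

{"api": "jog_arm", "payload": {"deltas": [{"fingers":0.6,"tx":0.003,"ty":0,"tz":0.08,"twist":0},{"fingers":0.6,"tx":0.003,"ty":0,"tz":0.132,"twist":0},{"fingers":0.6,"tx":0.003,"ty":0,"tz":0.132,"twist":0},{"fingers":0.6,"tx":0.003,"ty":0,"tz":0.132,"twist":0},{"fingers":0.6,"tx":0.003,"ty":0,"tz":0.132,"twist":0}]}}

```text
time: 48.22
tool_pos: [465.3, -188.0, 10.8]
tool_rot: [0.001, 0.079, 0.997, -0.001]
ft_force: [-0.0, -0.3, 0.2]
gripper_width: 0.597
finger_force: 0.0
```

{"api": "jog_arm", "payload": {"deltas": [{"fingers":0.6,"tx":0,"ty":0,"tz":0,"twist":0},{"fingers":0.6,"tx":0,"ty":0,"tz":0,"twist":0},{"fingers":0,"tx":0,"ty":0,"tz":0,"twist":0},{"fingers":0,"tx":0,"ty":0,"tz":0,"twist":0},{"fingers":0,"tx":0,"ty":0,"tz":0,"twist":0}], "force": 60}}

```text
time: 48.85
tool_pos: [464.0, -187.4, 9.5]
tool_rot: [0.0, 0.079, 0.997, -0.0]
ft_force: [0.7, -0.0, 3.0]
gripper_width: 0.151
finger_force: 60.7
```

Run:
```python
from m import *
settle(3); print(np.degrees(pose()[2])); s=read_state(); print(s["ft_force"],s["gripper_width"],s["finger_force"])
P=Plan(); P.leg("tr",[544.8,21,120],np.deg2rad(113.9))
```

```text
[[463.9, -187.4, 9.5], [464.0, -187.4, 9.5], [464.0, -187.4, 9.5]]
170.90871935271534
[-1.03840851  0.52050982  2.9529996 ] 0.14958590149526954 60.74219584465027
tr       tx -0.094 ty 0.437 tz -0.221 tw 0.317  dist 249
```

{"api": "jog_arm", "payload": {"deltas": [{"fingers":0,"tx":0,"ty":0,"tz":-0.1,"twist":0},{"fingers":0,"tx":0,"ty":0,"tz":-0.2,"twist":0},{"fingers":0,"tx":0,"ty":0,"tz":-0.221,"twist":0},{"fingers":0,"tx":-0.03,"ty":0.12,"tz":-0.221,"twist":0},{"fingers":0,"tx":-0.05,"ty":0.22,"tz":-0.221,"twist":0}]}}

```text
time: 49.62
tool_pos: [505.2, -81.6, 118.3]
tool_rot: [-0.001, 0.08, 0.997, 0.0]
ft_force: [-1.1, -0.6, -1.7]
gripper_width: 0.141
finger_force: 60.1
```

{"api": "jog_arm", "payload": {"deltas": [{"fingers":0,"tx":-0.011,"ty":0.055,"tz":0,"twist":0.06},{"fingers":0,"tx":-0.022,"ty":0.11,"tz":0,"twist":0.12},{"fingers":0,"tx":-0.033,"ty":0.16,"tz":0,"twist":0.18},{"fingers":0,"tx":-0.044,"ty":0.217,"tz":0,"twist":0.23},{"fingers":0,"tx":-0.044,"ty":0.217,"tz":0,"twist":0.28}]}}

```text
time: 50.25
tool_pos: [543.7, 22.9, 117.4]
tool_rot: [-0.002, 0.497, 0.867, -0.001]
ft_force: [0.2, -0.7, -2.2]
gripper_width: 0.148
finger_force: 60.1
```

Run:
```python
from m import *
settle(6); print(np.degrees(pose()[2]),read_state()["gripper_width"]); P=Plan(); P.leg("tr",[544.3,22.2,80],np.deg2rad(113.9))
```

```text
[[543.3, 22.1, 117.3], [543.1, 21.6, 117.4], [543.2, 21.2, 117.7], [543.4, 21.0, 118.0], [543.7, 20.8, 118.4], [544.0, 20.7, 118.8]]
120.59499924699122 0.14943023257075017
tr       tx 0.002 ty 0.002 tz 0.078 tw 0.037  dist 39
```

{"api": "jog_arm", "payload": {"deltas": [{"fingers":0,"tx":0.002,"ty":0.002,"tz":0.04,"twist":0.037},{"fingers":0,"tx":0.002,"ty":0.002,"tz":0.078,"twist":0.037},{"fingers":0,"tx":0.002,"ty":0.002,"tz":0.078,"twist":0.037},{"fingers":0,"tx":0.002,"ty":0.002,"tz":0.078,"twist":0.037},{"fingers":0,"tx":0.002,"ty":0.002,"tz":0.078,"twist":0.037}]}}

```text
time: 51.18
tool_pos: [545.9, 22.3, 81.6]
tool_rot: [0.001, 0.546, 0.838, 0.0]
ft_force: [0.8, -0.8, -2.9]
gripper_width: 0.149
finger_force: 60.0
```

Run:
```python
from m import *
settle(7); print(np.degrees(pose()[2])); P=Plan(); P.leg("fine",[544.3,22.2,70],np.deg2rad(113.9))
KE=cam("wrist"); p,d=capture("wrist"); W=cloud(KE,d)
# holes expected in held cover: top of plate z = TCP z - 9.5+5
q,M,y=pose(); zt=q[2]-4.5
hsv=cv2.cvtColor(p,cv2.COLOR_RGB2HSV); m=((hsv[...,1]<60)&(hsv[...,2]>100)).astype(np.uint8)
ex=q+M@np.array([60-1.3,0,4.5]); u,v=proj(KE,[ex])[0]; print("expect hole px",u,v)
cn,hi=cv2.findContours(m,cv2.RETR_CCOMP,cv2.CHAIN_APPROX_NONE)
for k,x in enumerate(cn):
    a=cv2.contourArea(x)
    if hi[0,k,3]>=0 and 30<a<3000: c=x[:,0].mean(0); w=ray(KE,[c],zt)[0]; print("hole",a,c.round(1),"tool frame",(M.T@(w-q)).round(1))
s,ds=capture("side"); 
c=p[:, 130:390,::-1]; c=c[0:250]; cv2.imwrite("pics/h1.png",cv2.resize(c,None,fx=2.4,fy=2.4,interpolation=cv2.INTER_CUBIC))
```

```text
[[545.9, 22.3, 81.6], [545.8, 22.4, 81.6], [545.7, 22.4, 81.5], [545.5, 22.4, 81.4], [545.4, 22.4, 81.2], [545.3, 22.4, 81.1], [545.2, 22.4, 81.0]]
113.8551306938656
fine     tx 0.000 ty -0.002 tz 0.022 tw -0.000  dist 11
expect hole px 254.4611377172427 148.19489256944243
hole 172.0 [253.9 333. ] tool frame [-61.   -0.1   4.5]
hole 346.0 [254.5 148.9] tool frame [58.4 -0.   4.5]
```

View pics/h1.png

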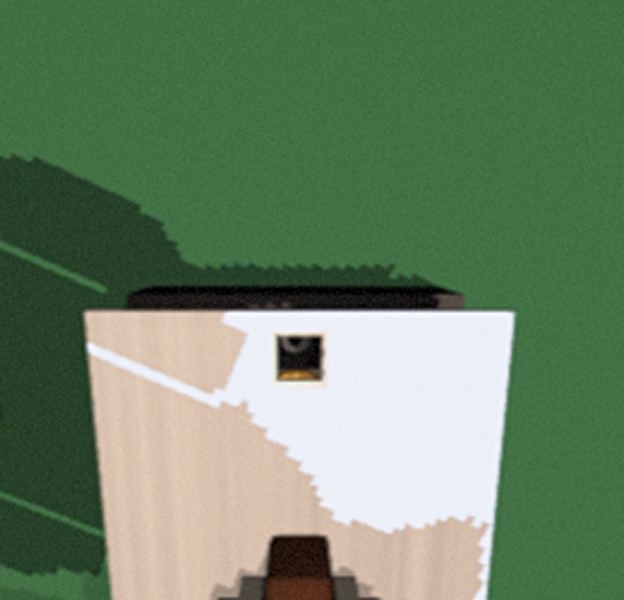

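The crop shows the front hole at (300,358), with the pin tip visible through it about 1 mm to the left. Both hole offsets match the plan (tool x +58.4 and -61, y 0). I lower it in stages.

{"api": "jog_arm", "payload": {"deltas": [{"fingers":0,"tx":0,"ty":-0.002,"tz":0.01,"twist":0},{"fingers":0,"tx":0,"ty":-0.002,"tz":0.02,"twist":0},{"fingers":0,"tx":0,"ty":-0.002,"tz":0.03,"twist":0},{"fingers":0,"tx":0,"ty":-0.002,"tz":0.036,"twist":0},{"fingers":0,"tx":0,"ty":-0.002,"tz":0.036,"twist":0}]}}

```text
time: 52.25
tool_pos: [543.8, 22.0, 62.3]
tool_rot: [-0.0, 0.546, 0.838, -0.0]
ft_force: [-0.6, -0.2, -1.5]
gripper_width: 0.15
finger_force: 60.0
```

Run:
```python
from m import *
settle(8); print(np.degrees(pose()[2]),read_state()["ft_force"]); P=Plan(); P.leg("fine",[544.3,22.2,55],np.deg2rad(113.9))
p,d=capture("wrist"); 
c=p[100:200, 200:310,::-1]; cv2.imwrite("pics/h2.png",cv2.resize(c,None,fx=5,fy=5,interpolation=cv2.INTER_CUBIC))
```

```text
[[544.1, 22.0, 62.6], [544.3, 22.0, 62.8], [544.4, 22.0, 63.0], [544.4, 22.0, 63.0], [544.4, 22.0, 63.0], [544.4, 22.0, 63.0], [544.3, 22.0, 63.0], [544.3, 22.0, 63.0]]
113.84511519059896 [ 0.58875246  0.44398779 -2.59621989]
fine     tx 0.000 ty 0.000 tz 0.016 tw -0.000  dist 8
```

View pics/h2.png

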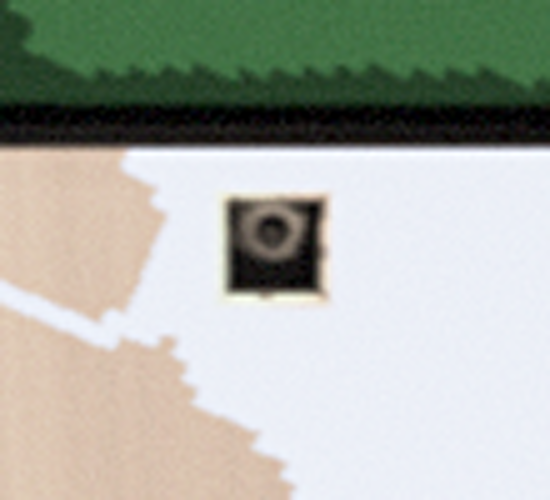

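The pin is centred in the hole apart from the expected parallax, so I lower to the seat.

{"api": "jog_arm", "payload": {"deltas": [{"fingers":0,"tx":0,"ty":0,"tz":0.006,"twist":0},{"fingers":0,"tx":0,"ty":0,"tz":0.012,"twist":0},{"fingers":0,"tx":0,"ty":0,"tz":0.018,"twist":0},{"fingers":0,"tx":0,"ty":0,"tz":0.022,"twist":0},{"fingers":0,"tx":0,"ty":0,"tz":0.022,"twist":0}]}}

```text
time: 53.32
tool_pos: [544.0, 22.0, 51.4]
tool_rot: [-0.0, 0.546, 0.838, -0.0]
ft_force: [-0.2, 0.3, -2.0]
gripper_width: 0.152
finger_force: 60.0
```

{"api": "jog_arm", "payload": {"deltas": [{"fingers":0,"tx":0,"ty":0,"tz":0,"twist":0},{"fingers":0,"tx":0,"ty":0,"tz":0.005,"twist":0},{"fingers":0,"tx":0,"ty":0,"tz":0.01,"twist":0},{"fingers":0,"tx":0,"ty":0,"tz":0.013,"twist":0},{"fingers":0,"tx":0,"ty":0,"tz":0.013,"twist":0}]}}

```text
time: 53.95
tool_pos: [544.1, 22.0, 45.5]
tool_rot: [-0.0, 0.546, 0.838, -0.0]
ft_force: [-2.5, 0.5, 1.1]
gripper_width: 0.146
finger_force: 60.7
```

Run:
```python
from m import *
settle(6); print(np.degrees(pose()[2]),read_state()["ft_force"])
```

```text
[[544.0, 22.0, 45.5], [544.0, 22.0, 45.5], [544.0, 22.0, 45.5], [544.0, 22.0, 45.5], [544.0, 22.0, 45.5], [544.0, 22.0, 45.5]]
113.84579788671257 [-3.43883651  0.33705723  2.24102147]
```

The cover is seated: TCP z is 45.5 as predicted and the rim carries the load. I release and back off.

{"api": "jog_arm", "payload": {"deltas": [{"fingers":0.45,"tx":0,"ty":0,"tz":0,"twist":0},{"fingers":0.45,"tx":0,"ty":0,"tz":0,"twist":0},{"fingers":0.45,"tx":0,"ty":0,"tz":0,"twist":0},{"fingers":0.45,"tx":0,"ty":0,"tz":-0.05,"twist":0},{"fingers":0.45,"tx":0,"ty":0,"tz":-0.15,"twist":0}]}}

```text
time: 54.88
tool_pos: [541.8, 22.0, 118.3]
tool_rot: [-0.003, 0.546, 0.838, -0.002]
ft_force: [0.8, -0.2, 0.1]
gripper_width: 0.445
finger_force: 0.0
```

{"api": "jog_arm", "payload": {"deltas": [{"fingers":0.5,"tx":-0.1,"ty":0,"tz":-0.3,"twist":0},{"fingers":0.5,"tx":-0.1,"ty":0,"tz":-0.3,"twist":0},{"fingers":0.5,"tx":-0.1,"ty":0,"tz":-0.3,"twist":0},{"fingers":0.5,"tx":-0.1,"ty":0,"tz":-0.3,"twist":0},{"fingers":0.5,"tx":-0.1,"ty":0,"tz":-0.3,"twist":0}]}}

```text
time: 55.5
tool_pos: [563.6, -23.5, 268.8]
tool_rot: [-0.001, 0.546, 0.838, -0.0]
ft_force: [-1.4, -0.3, -0.4]
gripper_width: 0.498
finger_force: 0.0
```

Run:
```python
from h import *
settle(5); KE=cam("wrist"); p,d=capture("wrist"); P=cloud(KE,d); z=P[...,2]
m=(abs(z-41)<3)&(np.hypot(P[...,0]-544.8,P[...,1]-21)<90); w=P[m]
A=np.c_[w[:,0]-544.8,w[:,1]-21,np.ones(len(w))]; c=np.linalg.lstsq(A,w[:,2],rcond=None)[0]; print("plate z",c[2],"tilt deg",np.degrees(c[:2]),m.sum(),cv2.minAreaRect(w[:,:2].astype(np.float32)))
cv2.imwrite("pics/end.png",cv2.resize(p[:,:,::-1],(800,600),interpolation=cv2.INTER_CUBIC))
```

```text
[[563.1, -23.4, 268.0], [562.9, -23.3, 267.7], [563.0, -23.2, 267.7], [563.2, -23.3, 268.0], [563.4, -23.4, 268.4]]
plate z 40.980035391526044 tilt deg [ 0.04687385 -0.01422555] 7577 ((545.2310791015625, 20.319961547851562), (90.23678588867188, 139.73941040039062), 23.950212478637695)
```

View pics/end.png

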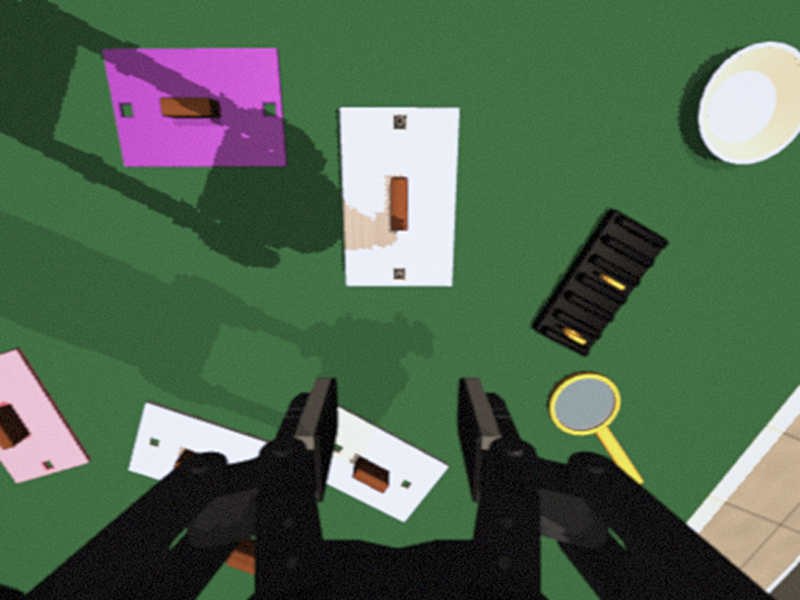

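The cover lies flush, with its top at 41.0 mm, no tilt, and the pins showing in both holes at (400,121) and (400,273). The other two covers lie flat and no rings are left loose.

```bash
python3 -c "
from station import hand_in; print(hand_in())"
```

```text
the job is handed in; nothing more can be done
None
```

The job is handed in: six bands are in the larger compartment and two stone rings in the smaller one, cover_a rests flush on the tray's pins, and the other two covers lie flat.

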